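Turn a sealed pack over in the clamshell turnover cradle for its base label

ROBOT

A 6-joint arm with a two-finger parallel gripper is mounted at the origin on the work surface. World frame = base frame: x ahead of the robot, y to its left, z up, the work surface at z = 0. Lengths are in m, angles in rad, forces in N, time in s.
With the tool pointing down it reaches from about 0.4 to 0.825 m from the base axis. Payload 7 kg.
Tool frame: the origin (TCP) lies at the very end of the fingers, on their centre line; the grasp point (between the pads) lies 19 mm behind it; z points along the fingers, x is the direction in which the jaws open and shut, and the axes are right-handed (so a half turn about z gives the same grasp; the last joint's range is limited). The gripper opens to 88 mm and grips with 3 to 60 N. Pads are 19 mm wide; open, the fingers measure 130 mm over their backs; the gripper's body (78 mm by 193 mm) begins 47 mm behind the grasp point.
Start: joints at [1.531, 0.359, 0.012, 0, -1.224, -0.288], TCP at [0.217, 0.639, 0.227] pointing down, gripper open.
Joint ranges: [-3.07, 3.07], [-1.43, 2.12], [-1.02, 1.25], [-3.03, 1.67], [-3.05, -0], [-3.03, 3.03]. Speed limits (rad/s): [2.39, 2.39, 3.01, 3.14, 3.14, 3.14].

INTERFACE

Orientations are given as a rotation vector (axis times angle).
In Python, from cell import bot gives the robot as it stands.
- The arm moves only by the tool move_arm, never from a script. Its argument "targets" is a list of rows, each an object with "xyz": the shift along the tool's x, y, z in cm, a list of three; "roll": the turn about the tool's z in rad; "gripper": the opening in per cent of the stroke, from 0 (shut) to 100 (fully open). In form: [{"xyz": [tx, ty, tz], "roll": roll, "gripper": gripper}, ...]. A call has 1 to 10 rows; each row shifts and turns the commanded pose from where the row before left it, along the tool's axes as they then stand; what a row does not reach is not made up. A row lasts 1/10 s, in which the tool goes at most 50 mm and 8.59 degrees, less where a joint would pass 70% of its speed; a pose out of reach is approached as far as the arm can. A call is refused whole if a number of a shift passes 5 or a number of a turn 0.15, either way. A call with a gripper value outside its range is refused whole. The fingers move at their own pace and stop on an object; the grip force is fixed at half the most. Time passes only in rows, so rows that do not move let the fingers close. It gives the time, the measured TCP pose, the force and the opening at its end, in the units of the state.
- bot.read_state(): the state, without advancing time (a new reading comes with each control period).
- bot.get_image(name): name is "scene" or "side" or "wrist"; returns the picture (400x640x3 uint8, red, green, blue); there is no depth.
- bot.calibration(name): a dict with "fx", "fy", "cx", "cy" (pixels), "R" (3x3) and "t" (3): a world point X has camera coordinates R X + t. Camera axes: x right, y down, z forward; pixel columns grow to the right and rows downward; lengths in m; the calibration is good to about 2 mm. A picture is of the moment at which its call begins: read the wrist's pose just before it. calibration takes no time and is no camera call; for the wrist camera it gives the pose at the moment of the call.
- bot.close_job(): hands the job in, once; it reports no verdict.
The state is a dict: "time": time; "qpos": joint angles; "qvel": joint speeds; "joint_torque": joint torques, N m; "tcp_pos": TCP position; "eef_rot": TCP orientation; "force": force on the tool from outside, world axes, zero at the start; "wrist_torque": the same for the moment, N m; "grip_width": finger opening in m.
Only numpy, scipy, OpenCV 4.12 (cv2) and the standard library are available. Lean on these libraries where they do the work, as an engineer would, in place of code of your own. Each camera call takes 0.05 s, during which the arm holds its last target.

TASK

Turn the sealed pack underside up in the turnover cradle, ready for its base label: lay the blue-handled leaf flat, set the pack in its nest lid up, and fold the yellow-handled leaf over to shut the cradle on it. Then swing the shut cradle right over by the blue handle until the yellow leaf lies flat on its own side, and fold the blue leaf back flat, leaving the pack upside down in the yellow leaf's nest with both leaves open. Do not drop the pack at any time, and leave the other things on the table where they are.

Things in the scene. Friction and masses are not known exactly. Their poses are not given: they have to be found in the camera images.
- cradle: Clamshell turnover cradle, fixed: base plate 236 (x) x 240 (y) mm. Origin: centre of its underside, z up. Hinge axis along its x, 60 mm above the origin, between end posts at x = +-106 mm (72 mm tall), no rod between. Two leaves hinge on it like book covers: blue-handled on the +y side, yellow-handled on the -y side. Shut, they meet on rubber bumpers (joint values add to 3.14).
- leaf_blue (a joint): Angle of the blue-handled leaf (rad): 0 = open and flat on the cradle's +y side, 1.57 = upright, 3.14 = folded right over onto the -y side. Starts part raised. Stiff hinge (0.35 N m): the leaf stays at any angle where it is left; it takes about 4 N at the grip, the shut cradle with the pack about 10 N. Swung over from under the shut yellow leaf it carries that leaf and the pack with it.
- leaf_yellow (a joint): Angle of the yellow-handled leaf (rad): 0 = open and flat on the cradle's -y side, 1.57 = upright, 3.14 = folded right over onto the +y side, shut on a flat blue leaf. Starts flat or a little raised. The same stiff hinge; stays where it is left.
- grip_blue (a point): Centre of the blue grip: a round sleeve, 24 mm diameter, 42 mm long, lying along the cradle's x axis, 160 mm from the hinge axis at cradle x = -54 mm, held at its ends in a yoke (43 mm between its arms, 100 to 160 mm from the axis). It revolves freely on its pin, so a gripper holding it from above can stay upright while the leaf swings. Leaf flat: grip 60 mm above the table.
- grip_yellow (a point): Centre of the yellow grip, the same kind of revolving sleeve, 160 mm from the hinge axis at cradle x = +54 mm. With the leaves shut the two grips lie in one line, 108 mm apart between centres; the shell then ends 102 mm from the hinge axis and reaches 30 mm above and below them.
- nest_blue (a point): Centre of the blue leaf's nest floor, 58 mm from the hinge axis. x along the hinge axis, y across, z out of the nest (up when the leaf lies flat; floor then 36 mm above the table). Takes the pack lengthwise along x: floor space 160 x 64 mm, guides 20 mm high, the long-side ones flaring to 78 mm apart at the top, with a 72 mm finger gap in mid-length. Shut, the two nest floors are 48 mm apart.
- nest_yellow (a point): Centre of the floor of the yellow leaf's nest; the same nest, 58 mm from the hinge axis on the other side, z out of the nest (up when this leaf lies flat).
- pack: Sealed rigid pack, about 0.3 kg: black rectangular tub 148 x 58 x 34 mm with a white press-on lid 152 x 60 x 10 mm on top bearing a green label; 44 mm tall in all, underside grey. Origin: centre of its underside, x along its length, y across, z towards the lid. Starts lid up on the table, to the left or right of the cradle. Either way round in the nest is right.
- deli_tub: Bystander: round white tub, 94 mm diameter, 60 mm tall; origin centre of its underside. Stands on the opposite side of the cradle from the pack.
- label_roll: Bystander: paper label roll standing on end, 96 mm diameter, 58 mm tall; origin centre of its underside.
- sanitiser: Bystander: bottle with blue cap, 66 mm diameter, 190 mm tall; origin centre of its underside.
- check_weight: Bystander: steel check weight with a knob, 48 mm diameter, 76 mm tall; origin centre of its underside.
- test_wand: Bystander: flat green plastic wand with a clear head, about 170 x 34 x 14 mm; origin near its middle on the underside, x along it.
- spatula: Bystander: spatula 170 mm long, lying; x along it.
- lid_stack: Bystander: stack of five white rectangular lids, 152 x 100 mm, 50 mm tall; origin centre of its underside.

How it is judged:
On the way, in this order (a step that is already met when the one before it is completed fails the run):
1. the pack lies lid up, seated in the nest of the blue leaf, which lies flat, and has been let go (value of joint leaf_blue below 0.1 rad and x of pack in the frame of nest_blue between -0.01 and 0.01 m and y of pack in the frame of nest_blue between -0.01 and 0.01 m and z of pack in the frame of nest_blue below 0.006 m and angle between pack's own z axis and vertical below 0.12 rad and contact force between the fingers and pack below 0.3 N), for 0.2 s.
2. the yellow leaf is folded over and the cradle shut on the pack (value of joint leaf_blue below 0.1 rad and value of joint leaf_yellow above 3.02 rad and x of pack in the frame of nest_blue between -0.01 and 0.01 m and y of pack in the frame of nest_blue between -0.01 and 0.01 m and angle between pack's own z axis and vertical below 0.12 rad), for 0.1 s.
3. the shut cradle has been swung right over: the yellow leaf flat on its own side, the blue leaf on top, the pack upside down between them (value of joint leaf_yellow below 0.1 rad and value of joint leaf_blue above 3.02 rad and x of pack in the frame of nest_yellow between -0.01 and 0.01 m and y of pack in the frame of nest_yellow between -0.01 and 0.01 m and angle between pack's own z axis and vertical above 3.02 rad), for 0.1 s.
At the end, for the whole second after the job is handed in: Both leaves lie open and flat, each within 0.1 rad, and the pack rests in the yellow leaf's nest, upside down within 0.12 rad, its middle within 10 mm of the nest's middle along each axis and its underside at most 51 mm above the nest floor (value of joint each of leaf_blue, leaf_yellow below 0.1 rad and x of pack in the frame of nest_yellow between -0.01 and 0.01 m and y of pack in the frame of nest_yellow between -0.01 and 0.01 m and z of pack in the frame of nest_yellow below 0.051 m and angle between pack's own z axis and vertical above 3.02 rad and linear speed of pack below 0.02 m/s); the robot touches nothing.
It fails at once if the pack is dropped (it falls free of the fingers faster than 0.7 m/s) (linear speed of pack above 0.7 m/s and contact force between the fingers and pack below 0.3 N).
It fails at once if one of the other things on the table (tub, roll, bottle, weight, wand, spatula, lids) is shifted by more than 30 mm (distance of any of deli_tub, label_roll, sanitiser, check_weight, test_wand, spatula, lid_stack from where it was at the start of the episode above 0.03 m).
It also fails if it takes over 72 s, if anything falls off the work surface, if the arm or the gripper's body presses on something with over 40 N, if the wrist force passes 120 N, or if a joint passes its speed limit or range.

## Working session

There is one attempt and no reset: what is moved stays moved. The work goes in short steps, Python scripts to look and compute and a tool call to move; the robot and the scene stay as the last step left them, time stands still between calls to the robot, and variables do not carry over. Pictures are saved under pics/ and viewed, and the job is handed in when it is done.

Besides the shell and the picture viewer there is one more tool, called as name(argument=value, ...), one argument or row to a line, values as JSON. move_arm: Moves the arm, as the interface text tells. Its arguments: {"type":"object","properties":{"targets":{"type":"array"}},"required":["targets"]}

```bash
ls; mkdir -p pics; python3 - <<'E'
from cell import bot
import cv2
s=bot.read_state();print({k:s[k] for k in('time','tcp_pos','eef_rot','grip_width','force')})
for n in('scene','side','wrist'):
    c=bot.calibration(n);print(n,c)
    cv2.imwrite(f'pics/{n}0.png',bot.get_image(n)[:,:,::-1])
E
```

```text
pics
{'time': 0.0, 'tcp_pos': array([0.21719641, 0.63857774, 0.22559123]), 'eef_rot': array([ 1.82830388e+00, -2.55320296e+00,  1.74937266e-03]), 'grip_width': 0.08767397173260652, 'force': array([ 0.3899329 ,  0.49806916, -0.18811815])}
scene {'fx': 426.22232563528024, 'fy': 426.22232563528024, 'cx': 323.1430101658986, 'cy': 202.87240757831182, 'R': array([[-0.20237491,  0.97929187, -0.00564227],
       [ 0.61355935,  0.12229997, -0.78012028],
       [-0.76327539, -0.16133863, -0.62560412]]), 't': array([ 0.14053748, -0.27057179,  1.57657654])}
side {'fx': 440.62406540560704, 'fy': 440.62406540560704, 'cx': 317.0370541342746, 'cy': 198.44400055349297, 'R': array([[ 0.98082271, -0.19452481, -0.01212043],
       [-0.14913884, -0.70903611, -0.68922086],
       [ 0.12547673,  0.6778111 , -0.72444993]]), 't': array([-0.52505393,  0.11359372,  1.55337266])}
wrist {'fx': 298.40783159953384, 'fy': 298.40783159953384, 'cx': 314.06277160906006, 'cy': 200.58118807372878, 'R': array([[-0.32199871, -0.94673827,  0.00186225],
       [-0.90990316,  0.31001274,  0.27562353],
       [-0.26152067,  0.08705595, -0.96126386]]), 't': array([ 0.67313921, -0.0346589 ,  0.39112054])}
```

View pics/scene0.png

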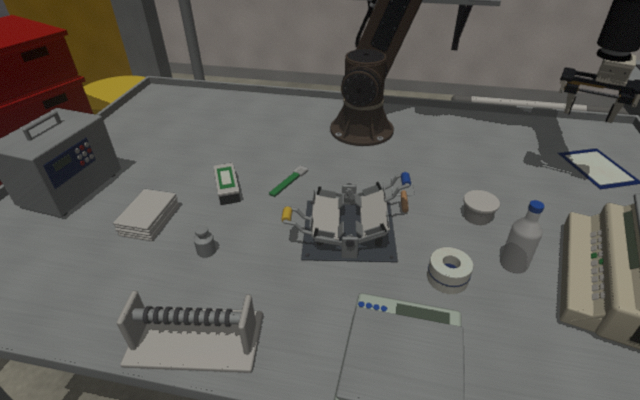

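View pics/side0.png

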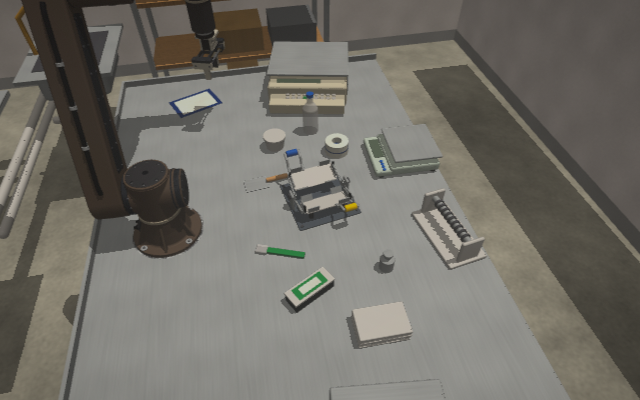

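View pics/wrist0.png

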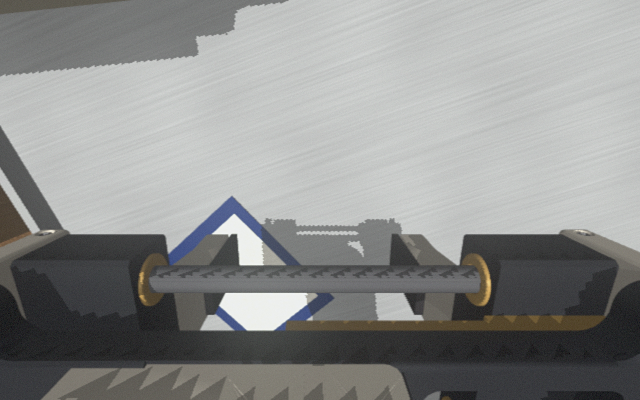

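The cradle is near scene (350,225), with the blue grip at (405,180) and the yellow at (288,214). The pack is at scene (228,183) and side (310,287), the spatula by side (265,182), and the wand between the pack and the robot. I'll zoom in to measure.

```bash
cat > h.py <<'E'
import numpy as np,cv2
from cell import bot
def ray(n,u,v,c=None):
    c=c or bot.calibration(n);R=np.array(c['R']);t=np.array(c['t'])
    d=R.T@np.array([(u-c['cx'])/c['fx'],(v-c['cy'])/c['fy'],1.]);return -R.T@t,d/np.linalg.norm(d)
def onz(n,u,v,z,c=None):
    o,d=ray(n,u,v,c);return o+d*(z-o[2])/d[2]
def tri(*obs):
    A=np.zeros((3,3));b=np.zeros(3);L=[]
    for n,u,v in obs:
        o,d=ray(n,u,v);P=np.eye(3)-np.outer(d,d);A+=P;b+=P@o;L.append((o,P))
    x=np.linalg.solve(A,b);return x,[np.linalg.norm(P@(x-o)) for o,P in L]
def proj(n,X,c=None):
    c=c or bot.calibration(n);p=np.array(c['R'])@X+c['t'];return c['fx']*p[0]/p[2]+c['cx'],c['fy']*p[1]/p[2]+c['cy']
def blobs(n,im,lo,hi,roi=None,mina=8):
    h=cv2.cvtColor(im,cv2.COLOR_RGB2HSV);m=cv2.inRange(h,lo,hi)
    if roi: k=np.zeros_like(m);x0,y0,x1,y1=roi;k[y0:y1,x0:x1]=1;m*=k
    q,l,s,c=cv2.connectedComponentsWithStats(m);return [(s[i].tolist(),c[i].round(1).tolist()) for i in range(1,q) if s[i][4]>=mina],m
def zoom(src,roi,k,out):
    im=cv2.imread(src) if isinstance(src,str) else src[:,:,::-1]
    x0,y0,x1,y1=roi;cv2.imwrite(out,cv2.resize(im[y0:y1,x0:x1],None,fx=k,fy=k,interpolation=cv2.INTER_CUBIC))
E
python3 - <<'E'
from h import *
zoom('pics/scene0.png',(260,150,440,280),4,'pics/z1.png')
zoom('pics/side0.png',(230,130,380,240),5,'pics/z2.png')
for n in('scene','side'):
    im=cv2.imread(f'pics/{n}0.png')[:,:,::-1].copy()
    roi=(200,140,430,300) if n=='scene' else (230,130,380,310)
    for nm,lo,hi in(('blue',(105,120,60),(125,255,255)),('yel',(20,150,100),(32,255,255)),('green',(55,100,50),(85,255,255))):
        print(n,nm,blobs(n,im,lo,hi,roi)[0])
E
```

```text
scene blue [([401, 172, 9, 12, 78], [405.1, 177.8])]
scene yel [([282, 207, 10, 13, 91], [286.4, 213.2])]
scene green [([217, 167, 17, 22, 118], [225.2, 177.9]), ([270, 173, 29, 23, 181], [283.9, 183.6])]
side blue [([286, 149, 11, 7, 53], [291.2, 151.9])]
side yel [([344, 203, 13, 8, 74], [350.6, 206.4])]
side green [([267, 247, 38, 10, 199], [285.5, 251.8]), ([292, 272, 35, 28, 208], [308.9, 285.4])]
```

View pics/z1.png

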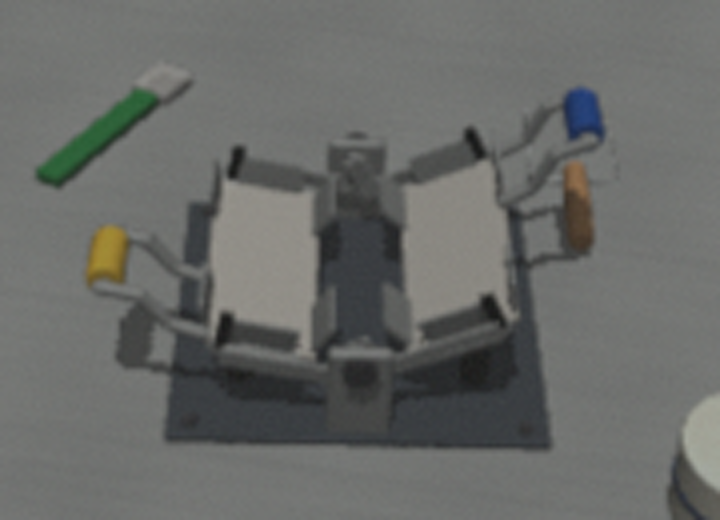

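View pics/z2.png

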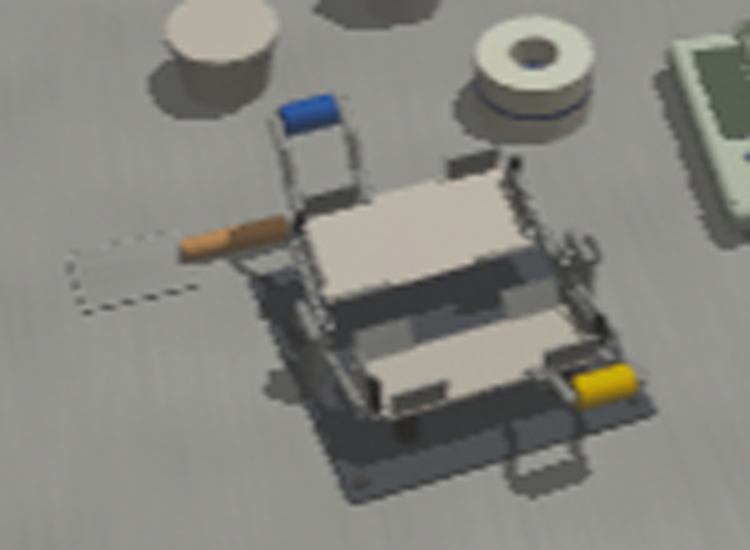

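```bash
python3 - <<'E'
from h import *
b=tri(('scene',405.1,177.8),('side',291.2,151.9));y=tri(('scene',286.4,213.2),('side',350.6,206.4));print('blue',b,'\nyel',y)
for n,pts in(('scene',((301.3,260),(397.5,261.8),(308,200.8))),('side',((300,230.6),(361.4,212.4),(280.4,184.4)))):
    for p in pts: print(n,p,onz(n,*p,0.006).round(4))
print('packlabel',onz('scene',225.2,177.9,.044),onz('side',308.9,285.4,.044))
for n,pts in(('scene',[(404,201-11),(404,211)]),('side',[(267,180),(287,175)])):
    for p in pts: print('spat',n,onz(n,*p,0.01).round(3))
for n,p in(('scene',(480,205)),('side',(274,135))): print('tub',onz(n,*p,.06))
for n,p in(('scene',(451,262)),('side',(337,141))): print('roll',onz(n,*p,.058))
print('wand',onz('side',267,247,.01),onz('side',304,256,.01),onz('side',257,247,.01))
print('weight',onz('side',387,262,.03),'bottle',tri(('scene',537,207),('side',310,96)))
print('lids',onz('side',381,322,.05))
zoom('pics/side0.png',(270,250,350,320),8,'pics/z3.png')
zoom('pics/scene0.png',(200,155,260,210),10,'pics/z4.png')
E
```

```text
blue (array([0.47355479, 0.17164167, 0.13568323]), [np.float64(2.5335499448584182e-05), np.float64(2.5335499448620882e-05)]) 
yel (array([ 0.63051851, -0.10582281,  0.09912939]), [np.float64(0.0008993602338768865), np.float64(0.0008993602338767794)])
scene (301.3, 260) [ 0.6903 -0.056   0.006 ]
scene (397.5, 261.8) [0.6495 0.1775 0.006 ]
scene (308, 200.8) [ 0.4575 -0.0939  0.006 ]
side (300, 230.6) [ 0.455  -0.0997  0.006 ]
side (361.4, 212.4) [ 0.6868 -0.0613  0.006 ]
side (280.4, 184.4) [0.4197 0.1424 0.006 ]
packlabel [ 0.44549766 -0.34806681  0.044     ] [ 0.44149154 -0.34856579  0.044     ]
spat scene [0.356 0.176 0.01 ]
spat scene [0.455 0.182 0.01 ]
spat side [0.372 0.173 0.01 ]
spat side [0.452 0.185 0.01 ]
tub [0.45151266 0.3761932  0.06      ]
tub [0.43023462 0.38148471 0.06      ]
roll [0.67651892 0.29566635 0.058     ]
roll [0.67666602 0.29130711 0.058     ]
wand [ 0.33353714 -0.15060596  0.01      ] [ 0.44927057 -0.2126786   0.01      ] [ 0.30044871 -0.14372566  0.01      ]
weight [ 0.70410686 -0.30461059  0.03      ] bottle (array([0.59717555, 0.45711344, 0.17973301]), [np.float64(0.003403447764114283), np.float64(0.003403447764114054)])
lids [ 0.61905007 -0.5120656   0.05      ]
```

View pics/z3.png

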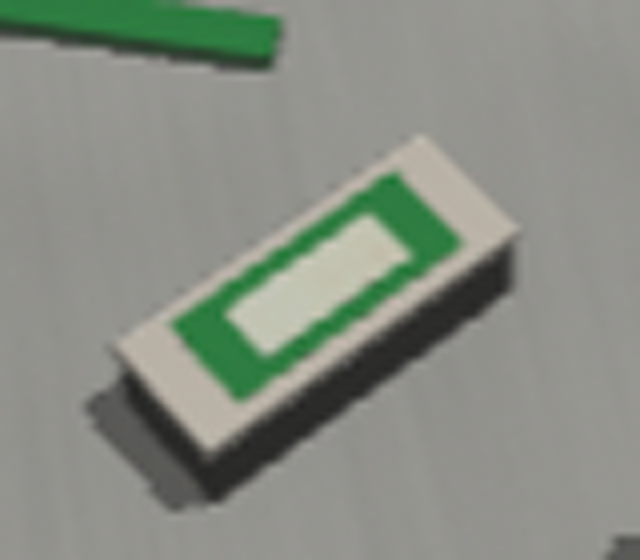

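View pics/z4.png

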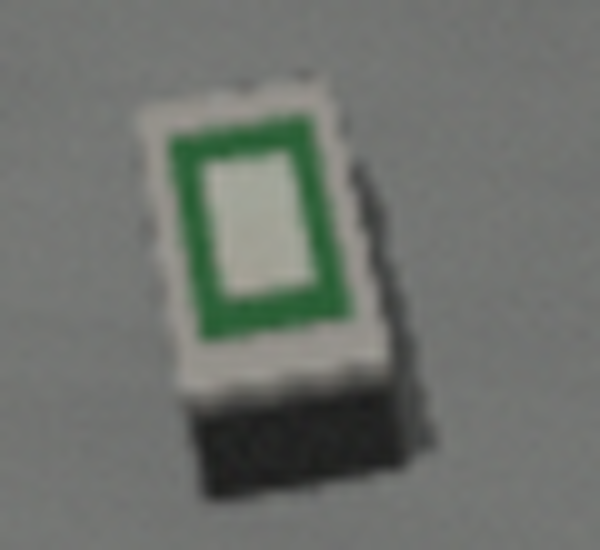

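```bash
cat >> h.py <<'E'
from scipy.spatial.transform import Rotation as Ro
C0=np.array([.5535,.041,0.]);YAW=.163
def cr(x,y,z):
    c,s=np.cos(YAW),np.sin(YAW);return C0+np.array([c*x-s*y,s*x+c*y,z])
def tocr(p):
    c,s=np.cos(YAW),np.sin(YAW);d=np.array(p)-C0;return np.array([c*d[0]+s*d[1],-s*d[0]+c*d[1],d[2]])
def go(target,jaw=None,st=None):
    """remaining shift in tool axes (cm) and roll so that tool x is along jaw angle (mod pi)"""
    s=st or bot.read_state();R=Ro.from_rotvec(s['eef_rot']).as_matrix()
    d=(R.T@(np.array(target)-s['tcp_pos']))*100
    r=0
    if jaw is not None:
        a=np.arctan2(R[1,0],R[0,0]);w=(jaw-a+np.pi/2)%np.pi-np.pi/2;r=-w
    print('t',round(s['time'],2),'tcp',s['tcp_pos'].round(4),'shift cm',d.round(2),'roll',round(r,3),'tilt',np.round(R[:,2],3),'grip',round(s['grip_width'],4),'F',np.round(s['force'],1))
    return d,r
E
python3 - <<'E'
from h import *
for n,o,k,P in(('side',(270,250),8,[(422,135),(520,232),(210,452),(115,347)]),('scene',(200,155),10,[(137,103),(322,82),(390,370),(183,392)])):
    Q=np.array([onz(n,u/k+o[0],v/k+o[1],.044) for u,v in P])[:,:2];print(n,Q.round(4).tolist(),Q.mean(0),[np.linalg.norm(Q[i]-Q[(i+1)%4]).round(4) for i in range(4)])
    e=Q[[1,2]].sum(0)/2
    rc=cv2.minAreaRect(Q.astype('f4')*1000);print(rc)
print(cr(-.054,.16,.06),cr(0,.058,.036),tocr((.4736,.1716,.1357)),tocr((.6305,-.1058,.099)))
go([.474,.172,.2],np.pi/2+YAW)
E
```

```text
side [[0.4965, -0.2907], [0.5243, -0.3423], [0.3921, -0.4118], [0.3643, -0.361]] [ 0.44430636 -0.35146022] [np.float64(0.0586), np.float64(0.1494), np.float64(0.0578), np.float64(0.1497)]
((444.3087158203125, -351.6691589355469), (150.0718994140625, 58.55623245239258), 27.997072219848633)
scene [[0.389, -0.4085], [0.3667, -0.3565], [0.5031, -0.2834], [0.5242, -0.3372]] [ 0.44575869 -0.34638415] [np.float64(0.0565), np.float64(0.1547), np.float64(0.0578), np.float64(0.1529)]
((446.0302429199219, -345.921875), (159.26461791992188, 57.456825256347656), 27.79538345336914)
[0.47425111 0.19011611 0.06      ] [0.54408781 0.0982312  0.036     ] [-0.05764726  0.14183499  0.1357    ] [ 0.05215677 -0.15734965  0.099     ]
t 0.15 tcp [0.2172 0.6387 0.2258] shift cm [ 35.91 -39.34   2.63] roll -0.491 tilt [-0.    -0.001 -1.   ] grip 0.0875 F [ 0.7  0.  -0.1]
```

move_arm(
  targets=[
    {"xyz": [0, 0, 0], "roll": -0.123, "gripper": 50},
    {"xyz": [0, 0, 0], "roll": -0.123, "gripper": 50},
    {"xyz": [0, 0, 0], "roll": -0.123, "gripper": 50},
    {"xyz": [0, 0, 0], "roll": -0.123, "gripper": 50},
    {"xyz": [4.2, -1.5, 0], "roll": 0, "gripper": 50},
    {"xyz": [4.2, -1.5, 0], "roll": 0, "gripper": 50},
    {"xyz": [4.2, -1.5, 0], "roll": 0, "gripper": 50},
    {"xyz": [4.2, -1.5, 0], "roll": 0, "gripper": 50},
    {"xyz": [4.2, -1.5, 0], "roll": 0, "gripper": 50},
    {"xyz": [4.2, -1.5, 0], "roll": 0, "gripper": 50},
  ],
)

```text
time: 1.15
tcp_pos: [0.3478, 0.4033, 0.2265]
eef_rot: [2.396, -2.031, -0.0]
force: [1.2, 0.6, -0.1]
grip_width: 0.0437
```

move_arm(
  targets=[
    {"xyz": [4.2, -1.5, 0], "roll": 0, "gripper": 50},
    {"xyz": [4.2, -1.5, 0], "roll": 0, "gripper": 50},
    {"xyz": [4.2, -1.5, 0], "roll": 0, "gripper": 50},
    {"xyz": [4.2, -1.5, 0], "roll": 0, "gripper": 50},
    {"xyz": [4.2, -1.5, 0], "roll": 0, "gripper": 50},
    {"xyz": [2, -1, 0], "roll": 0, "gripper": 50},
    {"xyz": [0, 0, 0], "roll": 0, "gripper": 50},
    {"xyz": [0, 0, 0], "roll": 0, "gripper": 50},
  ],
)

```text
time: 1.95
tcp_pos: [0.4688, 0.1916, 0.2264]
eef_rot: [2.394, -2.034, -0.0]
force: [-0.1, 0.2, -0.2]
grip_width: 0.0436
```

```bash
python3 - <<'E'
from h import *
go([.474,.172,.17],np.pi/2+YAW)
im=bot.get_image('wrist');cv2.imwrite('pics/w1.png',im[:,:,::-1])
b=tri(('scene',405.1,177.8),('side',291.2,151.9))[0]
print(proj('wrist',b), blobs('wrist',im,(105,120,60),(125,255,255))[0])
E
```

```text
t 1.95 tcp [0.4688 0.1916 0.2264] shift cm [ 2.02 -0.2   5.64] roll -0.001 tilt [-0. -0. -1.] grip 0.0436 F [-0.1  0.2 -0.2]
(np.float64(337.15321348198216), np.float64(201.60314266676824)) [([324, 178, 26, 48, 1137], [336.7, 201.7])]
```

View pics/w1.png

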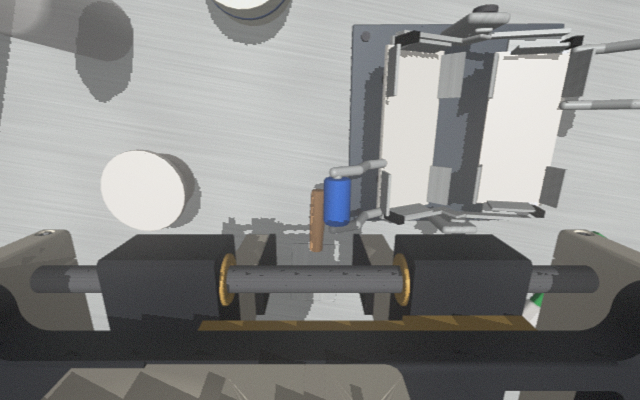

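Wrist view: the blue grip is at (337,202), within 1 px of my triangulated point. The spatula handle is just beside it at (316,220). Next I go down and grip it.

move_arm(
  targets=[
    {"xyz": [2, -0.2, 0], "roll": 0, "gripper": 50},
    {"xyz": [0, 0, 3], "roll": 0, "gripper": 50},
    {"xyz": [0, 0, 3], "roll": 0, "gripper": 50},
    {"xyz": [0, 0, 2.5], "roll": 0, "gripper": 50},
    {"xyz": [0, 0, 2.4], "roll": 0, "gripper": 50},
    {"xyz": [0, 0, 0], "roll": 0, "gripper": 50},
    {"xyz": [0, 0, 0], "roll": 0, "gripper": 10},
    {"xyz": [0, 0, 0], "roll": 0, "gripper": 10},
    {"xyz": [0, 0, 0], "roll": 0, "gripper": 10},
    {"xyz": [0, 0, 0], "roll": 0, "gripper": 10},
  ],
)

```text
time: 3.0
tcp_pos: [0.4747, 0.1732, 0.1187]
eef_rot: [-2.395, 2.03, -0.001]
force: [-1.0, 0.4, 0.7]
grip_width: 0.0234
```

```bash
python3 - <<'E'
from h import *
go([.474,.172,.117],np.pi/2+YAW)
s=bot.read_state();p=s['tcp_pos']+[0,0,.019];print(tocr(p))
th0=.49
q=tocr(p);th0=np.arctan2(q[2]-.06,q[1]);print(th0,np.hypot(q[2]-.06,q[1]))
im=bot.get_image('wrist');cv2.imwrite('pics/w2.png',im[:,:,::-1])
for k in range(7):
  th=th0*(1-k/6);print(th.round(3),(q[1]-.16*np.cos(th)).round(4),(.06+.16*np.sin(th)-q[2]).round(4))
E
```

```text
t 3.0 tcp [0.4747 0.1732 0.1187] shift cm [0.11 0.09 0.17] roll 0.001 tilt [ 0.002  0.001 -1.   ] grip 0.0234 F [-1.   0.4  0.7]
[-0.05634048  0.14323605  0.13770418]
0.49705939342338096 0.16295552835021834
0.497 0.0026 -0.0014
0.414 -0.0032 -0.0133
0.331 -0.0081 -0.0256
0.249 -0.0118 -0.0383
0.166 -0.0146 -0.0513
0.083 -0.0162 -0.0645
0.0 -0.0168 -0.0777
```

View pics/w2.png

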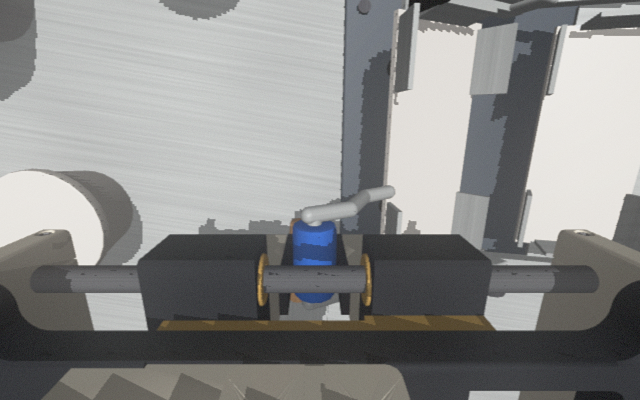

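Gripped: the width is 23.4 mm, round the 24 mm sleeve. Now I lower the leaf along its arc.

move_arm(
  targets=[
    {"xyz": [-0.58, 0, 1.2], "roll": 0, "gripper": 10},
    {"xyz": [-0.5, 0, 1.23], "roll": 0, "gripper": 10},
    {"xyz": [-0.38, 0, 1.27], "roll": 0, "gripper": 10},
    {"xyz": [-0.28, 0, 1.3], "roll": 0, "gripper": 10},
    {"xyz": [-0.16, 0, 1.32], "roll": 0, "gripper": 10},
    {"xyz": [-0.05, 0, 1.3], "roll": 0, "gripper": 10},
    {"xyz": [0, 0, 0], "roll": 0, "gripper": 10},
  ],
)

```text
time: 3.75
tcp_pos: [0.4717, 0.1885, 0.041]
eef_rot: [2.394, -2.028, 0.006]
force: [13.3, -20.9, 3.7]
grip_width: 0.0232
```

move_arm(
  targets=[
    {"xyz": [0, 0, 0.2], "roll": 0, "gripper": 10},
    {"xyz": [0, 0, 0], "roll": 0, "gripper": 10},
  ],
)

```text
time: 3.95
tcp_pos: [0.4719, 0.1886, 0.0404]
eef_rot: [2.394, -2.028, 0.006]
force: [9.1, -23.3, 18.4]
grip_width: 0.023
```

move_arm(
  targets=[
    {"xyz": [0, 0, 0], "roll": 0, "gripper": 50},
    {"xyz": [0, 0, 0], "roll": 0, "gripper": 50},
    {"xyz": [0, 0, 0], "roll": 0, "gripper": 50},
    {"xyz": [0, 0, -2], "roll": 0, "gripper": 50},
    {"xyz": [0, 0, -4], "roll": 0, "gripper": 50},
    {"xyz": [0, 0, -4.5], "roll": 0, "gripper": 50},
    {"xyz": [3, 0, -4.5], "roll": 0, "gripper": 100},
    {"xyz": [4, 2, -4], "roll": 0, "gripper": 100},
    {"xyz": [2, 3, 0], "roll": 0, "gripper": 100},
    {"xyz": [0, 0, 0], "roll": 0, "gripper": 100},
  ],
)

```text
time: 4.95
tcp_pos: [0.4357, 0.1026, 0.2201]
eef_rot: [-2.393, 2.032, 0.001]
force: [0.8, 0.9, -0.2]
grip_width: 0.0698
```

```bash
python3 - <<'E'
from h import *
go([.474,.172,.117],np.pi/2+YAW)
im=bot.get_image('wrist');cv2.imwrite('pics/w3.png',im[:,:,::-1])
im=bot.get_image('side');zoom(im,(230,130,380,240),5,'pics/s3.png')
c=bot.calibration('wrist');np.save('c3.npy',c,allow_pickle=True)
print(blobs('wrist',cv2.imread('pics/w3.png')[:,:,::-1].copy(),(105,120,60),(125,255,255))[0])
b=tri(('scene',405.1,177.8),('side',291.2,151.9))[0]
E
```

```text
t 4.95 tcp [0.4357 0.1026 0.2201] shift cm [-6.2  -4.89 10.33] roll -0.0 tilt [ 0.001  0.002 -1.   ] grip 0.0698 F [ 0.8  0.9 -0.2]
[([228, 121, 23, 41, 798], [238.8, 141.0])]
```

View pics/w3.png

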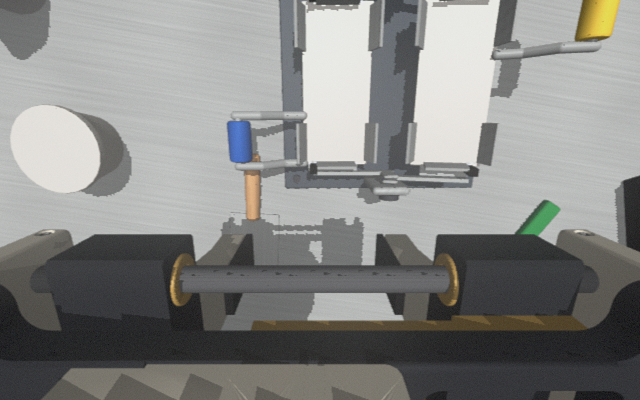

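View pics/s3.png

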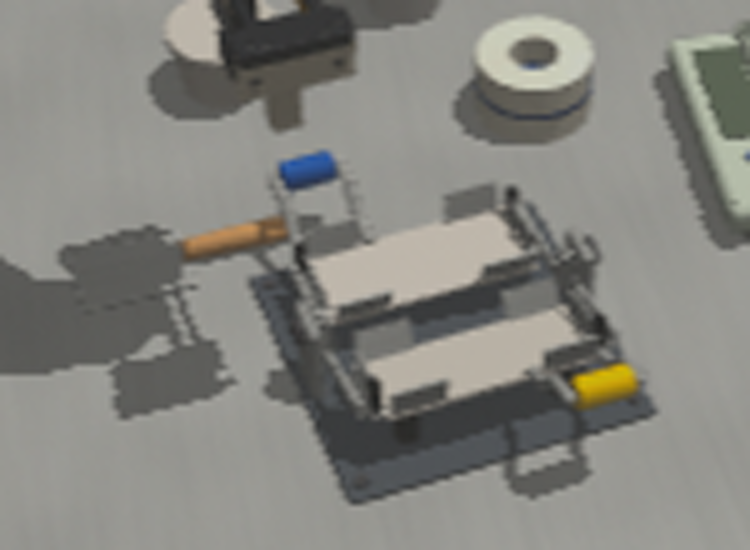

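Blue leaf looks flat: the grip is at wrist (239,141) and side (292,164). I'll check its height by triangulation and refine the cradle pose.

```bash
python3 - <<'E'
from h import *
ims={n:bot.get_image(n) for n in('scene','side')}
for n in ims: cv2.imwrite(f'pics/{n}4.png',ims[n][:,:,::-1])
bs=[];
for n,roi in(('scene',(380,140,430,250)),('side',(280,140,310,180))):
    B=blobs(n,ims[n],(105,120,60),(125,255,255),roi)[0];print(n,B);bs.append((n,*B[0][1]))
bs.append(('wrist',238.8,141.0))
g,e=tri(*bs);print(g,e,tocr(g)); print(tri(*bs[:2])[0])
print('wrist onz .06',onz('wrist',238.8,141,.06),tocr(onz('wrist',238.8,141,.06)))
# floor corners in wrist img at z=.036 (blue): left-bottom, right-bottom; base corners
for nm,u,v,z in(('floorL',302.5,163,.036),('floorR',363,165,.036),('baseBL',287,187.5,.006),('baseBR',475,187,.006),('yel',597,20,.099)):
    print(nm,tocr(onz('wrist',u,v,z)).round(4))
E
```

```text
scene [([405, 193, 8, 12, 78], [408.2, 198.8])]
side [([286, 161, 11, 6, 49], [291.0, 163.4])]
[0.4720466  0.18747116 0.06655556] [np.float64(0.0010085458012649086), np.float64(0.0012388878627085061), np.float64(0.001490152343852347)] [-0.05660451  0.15774785  0.06655556]
[0.47096509 0.18712154 0.06634484]
wrist onz .06 [0.47262089 0.18955356 0.06      ] [-0.0556999   0.15970946  0.06      ]
floorL [-0.0825  0.0941  0.036 ]
floorR [-0.0846  0.0245  0.036 ]
baseBL [-0.1186  0.1154  0.006 ]
baseBR [-0.1176 -0.1251  0.006 ]
yel [ 0.0466 -0.153   0.099 ]
```

move_arm(
  targets=[
    {"xyz": [4.4, 1, 0], "roll": 0, "gripper": 100},
    {"xyz": [4.4, 1, 0], "roll": 0, "gripper": 100},
    {"xyz": [4.4, 1, 0], "roll": 0, "gripper": 100},
    {"xyz": [4.4, 1, 0], "roll": 0, "gripper": 100},
    {"xyz": [4.4, 1, 0], "roll": 0, "gripper": 100},
    {"xyz": [4.4, 1, 0], "roll": 0, "gripper": 100},
    {"xyz": [4.4, 1, 0], "roll": 0, "gripper": 100},
    {"xyz": [4.4, 1, 0], "roll": 0, "gripper": 100},
    {"xyz": [4.4, 1, 0], "roll": 0, "gripper": 100},
    {"xyz": [4.4, 1, 0], "roll": 0, "gripper": 100},
  ],
)

```text
time: 6.15
tcp_pos: [0.4118, -0.3478, 0.2182]
eef_rot: [2.397, -2.031, -0.002]
force: [0.4, 0.0, 0.5]
grip_width: 0.0875
```

move_arm(
  targets=[
    {"xyz": [0, 0, 0], "roll": -0.108, "gripper": 100},
    {"xyz": [0, 0, 0], "roll": -0.108, "gripper": 100},
    {"xyz": [0, 0, 0], "roll": -0.108, "gripper": 100},
    {"xyz": [0, 0, 0], "roll": 0, "gripper": 100},
    {"xyz": [0, 0, 0], "roll": 0, "gripper": 100},
  ],
)

```text
time: 6.65
tcp_pos: [0.4118, -0.3459, 0.2184]
eef_rot: [2.69, -1.622, -0.002]
force: [-0.2, 0.7, 0.1]
grip_width: 0.0875
```

```bash
sed -i 's/C0=np.array(\[.5535/C0=np.array([.5525/' h.py; python3 - <<'E'
from h import *
go([.445,-.349,.2],.487+np.pi/2)
im=bot.get_image('wrist');cv2.imwrite('pics/w5.png',im[:,:,::-1])
print(proj('wrist',np.array([.445,-.349,.044])))
E
```

```text
t 6.65 tcp [ 0.4118 -0.3459  0.2184] shift cm [ 1.83 -2.79  1.84] roll -0.001 tilt [-0.001  0.001 -1.   ] grip 0.0875 F [-0.2  0.7  0.1]
(np.float64(329.82349204383996), np.float64(157.55516441240619))
```

View pics/w5.png

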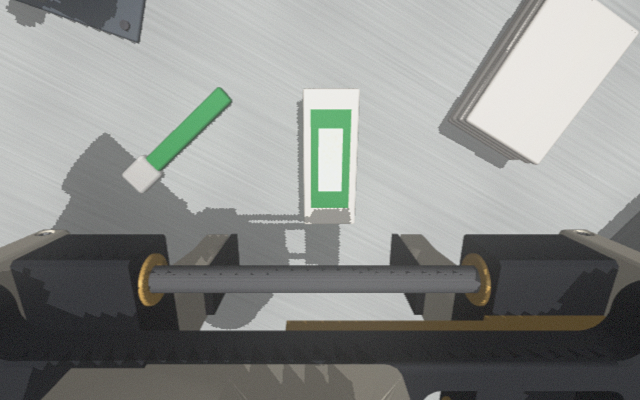

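```bash
python3 - <<'E'
from h import *
im=cv2.imread('pics/w5.png')[:,:,::-1].copy()
b,m=blobs('wrist',im,(50,100,50),(85,255,255),(290,80,380,230),300);print(b)
ct=max(cv2.findContours(m,0,2)[0],key=cv2.contourArea)
P=np.array([onz('wrist',*(p[0]),.044)[:2] for p in ct])*1000
(c,wh,a)=cv2.minAreaRect(P.astype('f4'));print('label',c,wh,a)
Q=np.array([onz('wrist',*p,.044)[:2] for p in((304,89),(359,90),(354,222))]);print(Q.round(4),(Q[0]+Q[2])/2, np.linalg.norm(Q[0]-Q[1]),np.linalg.norm(Q[2]-Q[1]),np.arctan2(*(Q[1]-Q[2])[::-1]))
cx=np.array(c)/1000
go([*cx,.009],.487+np.pi/2)
E
```

```text
[([311, 110, 40, 98, 2028], [329.9, 155.8])]
label (441.95513916015625, -350.6400146484375) (108.57034301757812, 42.072391510009766) 27.681299209594727
[[ 0.4954 -0.2906]
 [ 0.5215 -0.3421]
 [ 0.3914 -0.411 ]] [ 0.44337771 -0.35079796] 0.057737997260445255 0.14725628860597847 0.48738196110178295
t 6.7 tcp [ 0.4118 -0.3459  0.2187] shift cm [ 1.85 -2.46 20.97] roll -0.001 tilt [-0.001  0.    -1.   ] grip 0.0881 F [-0.2  0.6  0.4]
```

move_arm(
  targets=[
    {"xyz": [1.85, -2.6, 1], "roll": 0, "gripper": 100},
    {"xyz": [0, 0, 4.5], "roll": 0, "gripper": 100},
    {"xyz": [0, 0, 4.5], "roll": 0, "gripper": 100},
    {"xyz": [0, 0, 4], "roll": 0, "gripper": 100},
    {"xyz": [0, 0, 3.5], "roll": 0, "gripper": 100},
    {"xyz": [0, 0, 2.5], "roll": 0, "gripper": 100},
    {"xyz": [0, 0, 1], "roll": 0, "gripper": 100},
    {"xyz": [0, 0, 0], "roll": 0, "gripper": 100},
  ],
)

```text
time: 7.5
tcp_pos: [0.4424, -0.3498, 0.0081]
eef_rot: [2.691, -1.619, -0.004]
force: [-0.2, -0.7, 0.8]
grip_width: 0.0877
```

move_arm(
  targets=[
    {"xyz": [0, 0, 0], "roll": 0, "gripper": 50},
    {"xyz": [0, 0, 0], "roll": 0, "gripper": 50},
    {"xyz": [0, 0, 0], "roll": 0, "gripper": 50},
    {"xyz": [0, 0, 0], "roll": 0, "gripper": 50},
  ],
)

```text
time: 7.9
tcp_pos: [0.4434, -0.3504, 0.0103]
eef_rot: [-2.692, 1.619, -0.003]
force: [-1.1, 3.2, 1.0]
grip_width: 0.0612
```

```bash
python3 - <<'E'
from h import *
go([.443,-.3505,.009],.487+np.pi/2)
im=bot.get_image('wrist');cv2.imwrite('pics/w6.png',im[:,:,::-1])
E
```

```text
t 7.9 tcp [ 0.4434 -0.3504  0.0103] shift cm [-0.01  0.04  0.13] roll 0.001 tilt [ 0.002 -0.    -1.   ] grip 0.0612 F [-1.1  3.2  1. ]
```

View pics/w6.png

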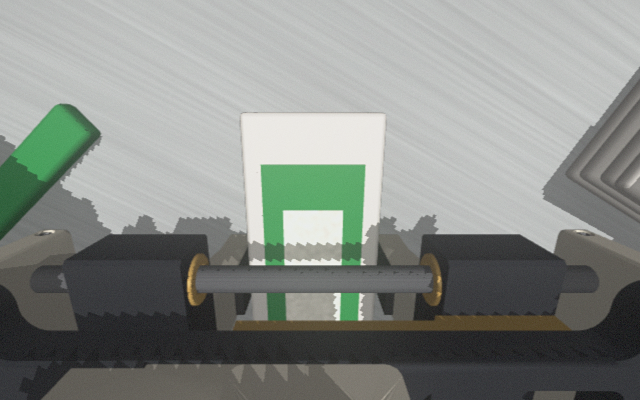

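```bash
python3 - <<'E'
from h import *
s=bot.read_state();R=Ro.from_rotvec(s['eef_rot']).as_matrix()
for z in(.044,.046):print((R.T@(onz('wrist',313,113.,z)-s['tcp_pos'])).round(4))
go(cr(0,.058,.0465+.15),np.pi/2+YAW)
E
```

```text
[ 0.0003 -0.0746 -0.0338]
[ 0.0003 -0.0745 -0.0358]
t 7.95 tcp [ 0.4433 -0.3503  0.0102] shift cm [-34.92 -29.87 -18.64] roll 0.325 tilt [ 0.001 -0.    -1.   ] grip 0.0597 F [-1.7  2.2  5.2]
```

move_arm(
  targets=[
    {"xyz": [0, 0, -1], "roll": 0, "gripper": 50},
    {"xyz": [0, 0, -2], "roll": 0, "gripper": 50},
    {"xyz": [0, 0, -3], "roll": 0, "gripper": 50},
    {"xyz": [0, 0, -3], "roll": 0, "gripper": 50},
    {"xyz": [0, 0, -3], "roll": 0, "gripper": 50},
    {"xyz": [0, 0, -3], "roll": 0, "gripper": 50},
    {"xyz": [0, 0, -3], "roll": 0.108, "gripper": 50},
    {"xyz": [0, 0, -1.5], "roll": 0.108, "gripper": 50},
    {"xyz": [0, 0, 0], "roll": 0.108, "gripper": 50},
    {"xyz": [0, 0, 0], "roll": 0, "gripper": 50},
  ],
)

```text
time: 8.95
tcp_pos: [0.4427, -0.35, 0.2052]
eef_rot: [-2.394, 2.033, -0.001]
force: [-0.2, -0.0, -3.3]
grip_width: 0.0599
```

```bash
python3 - <<'E'
from h import *
go(cr(0,.058,.0465+.15),np.pi/2+YAW)
E
```

```text
t 8.95 tcp [ 0.4427 -0.35    0.2052] shift cm [-42.61 -17.15   0.88] roll -0.001 tilt [ 0.001  0.    -1.   ] grip 0.0599 F [-0.2 -0.  -3.3]
```

move_arm(
  targets=[
    {"xyz": [-2, -0.8, 0], "roll": 0, "gripper": 50},
    {"xyz": [-4, -1.6, 0], "roll": 0, "gripper": 50},
    {"xyz": [-4, -1.6, 0], "roll": 0, "gripper": 50},
    {"xyz": [-4, -1.6, 0], "roll": 0, "gripper": 50},
    {"xyz": [-4, -1.6, 0], "roll": 0, "gripper": 50},
    {"xyz": [-4, -1.6, 0], "roll": 0, "gripper": 50},
    {"xyz": [-4, -1.6, 0], "roll": 0, "gripper": 50},
    {"xyz": [-4, -1.6, 0], "roll": 0, "gripper": 50},
    {"xyz": [-4, -1.6, 0], "roll": 0, "gripper": 50},
    {"xyz": [-4, -1.6, 0], "roll": 0, "gripper": 50},
  ],
)

```text
time: 9.95
tcp_pos: [0.5302, 0.0511, 0.2041]
eef_rot: [2.399, -2.027, -0.001]
force: [2.2, -0.2, -2.2]
grip_width: 0.0597
```

move_arm(
  targets=[
    {"xyz": [-3.2, -1.3, 0], "roll": 0, "gripper": 50},
    {"xyz": [-1.4, -0.7, 0], "roll": 0, "gripper": 50},
    {"xyz": [0, 0, 3], "roll": 0, "gripper": 50},
    {"xyz": [0, 0, 3], "roll": 0, "gripper": 50},
    {"xyz": [0, 0, 2], "roll": 0, "gripper": 50},
    {"xyz": [0, 0, 0], "roll": 0, "gripper": 50},
    {"xyz": [0, 0, 0], "roll": 0, "gripper": 50},
  ],
)

```text
time: 10.65
tcp_pos: [0.543, 0.0977, 0.1245]
eef_rot: [2.397, -2.029, 0.0]
force: [0.5, 0.5, -1.9]
grip_width: 0.0596
```

```bash
python3 - <<'E'
from h import *
go(cr(0.001,.058,.0465),np.pi/2+YAW)
for n in('wrist','side','scene'):
    cv2.imwrite(f'pics/{n}7.png',bot.get_image(n)[:,:,::-1])
zoom('pics/side7.png',(230,110,380,240),5,'pics/s7.png');zoom('pics/scene7.png',(260,130,440,280),4,'pics/c7.png')
E
```

```text
t 10.65 tcp [0.543  0.0977 0.1245] shift cm [-0.06 -0.12  7.8 ] roll 0.003 tilt [-0.001 -0.001 -1.   ] grip 0.0596 F [ 0.5  0.5 -1.9]
```

View pics/wrist7.png

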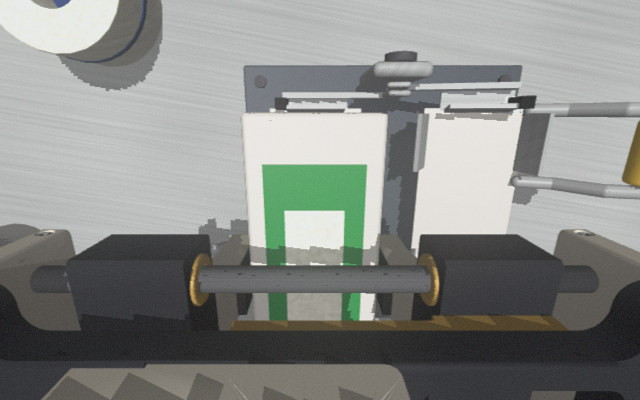

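View pics/s7.png

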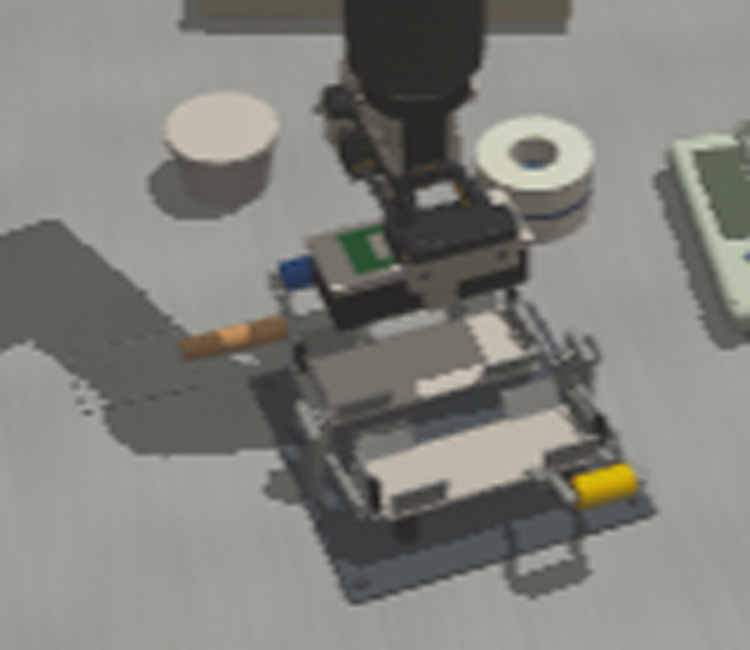

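View pics/c7.png

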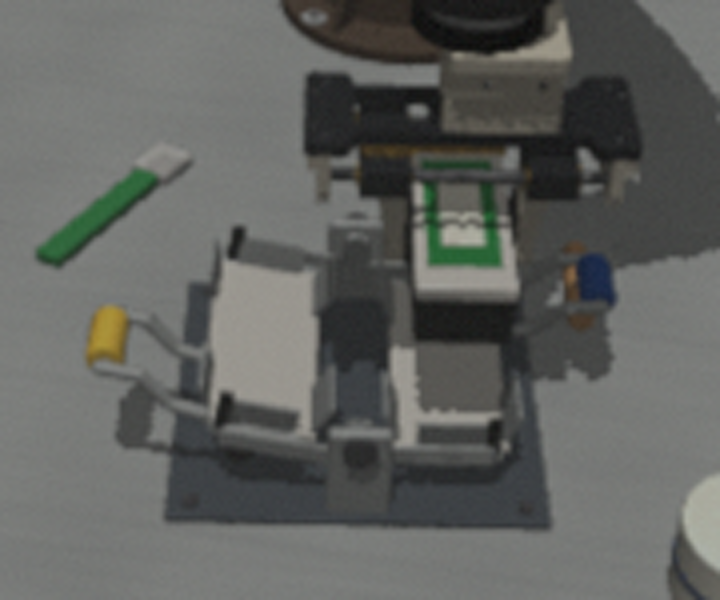

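```bash
python3 - <<'E'
from h import *
for nm,u,v,z in(('baseTL',244,66,.006),('baseTR',521,66,.006),('post',402,69,.07),('lidL',242,113,.16),('lidR',386,113,.16),('yfloorL',423,111,.037),('yelgrip',640,152,.099)):
    print(nm,tocr(onz('wrist',u,v,z)).round(4))
E
```

```text
baseTL [0.1154 0.1175 0.006 ]
baseTR [ 0.1159 -0.1207  0.006 ]
post [ 0.1044 -0.0011  0.07  ]
lidL [0.0755 0.0861 0.16  ]
lidR [0.0756 0.0284 0.16  ]
yfloorL [ 0.0782 -0.0293  0.037 ]
yelgrip [ 0.0532 -0.1442  0.099 ]
```

move_arm(
  targets=[
    {"xyz": [0.05, -0.05, 1], "roll": 0, "gripper": 50},
    {"xyz": [0, 0, 1.5], "roll": 0, "gripper": 50},
    {"xyz": [0, 0, 1.5], "roll": 0, "gripper": 50},
    {"xyz": [0, 0, 1], "roll": 0, "gripper": 50},
    {"xyz": [0, 0, 1], "roll": 0, "gripper": 50},
    {"xyz": [0, 0, 0.7], "roll": 0, "gripper": 50},
    {"xyz": [0, 0, 0.5], "roll": 0, "gripper": 50},
    {"xyz": [0, 0, 0], "roll": 0, "gripper": 50},
  ],
)

```text
time: 11.6
tcp_pos: [0.5433, 0.0976, 0.0517]
eef_rot: [2.395, -2.031, -0.001]
force: [-0.8, 0.9, -2.5]
grip_width: 0.0595
```

move_arm(
  targets=[
    {"xyz": [0, 0, 0.2], "roll": 0, "gripper": 50},
    {"xyz": [0, 0, 0.2], "roll": 0, "gripper": 50},
    {"xyz": [0, 0, 0], "roll": 0, "gripper": 50},
  ],
)

```text
time: 11.9
tcp_pos: [0.5436, 0.0978, 0.0483]
eef_rot: [-2.396, 2.032, 0.0]
force: [-0.0, -0.2, -2.0]
grip_width: 0.0598
```

move_arm(
  targets=[
    {"xyz": [0, 0, 0.2], "roll": 0, "gripper": 50},
    {"xyz": [0, 0, 0.1], "roll": 0, "gripper": 50},
    {"xyz": [0, 0, 0], "roll": 0, "gripper": 50},
  ],
)

```text
time: 12.2
tcp_pos: [0.5438, 0.0979, 0.0461]
eef_rot: [-2.396, 2.031, -0.001]
force: [-2.7, 0.2, 5.0]
grip_width: 0.0594
```

Floor contact came at TCP z 0.046, as expected. Now I release the pack.

move_arm(
  targets=[
    {"xyz": [0, 0, 0], "roll": 0, "gripper": 84},
    {"xyz": [0, 0, 0], "roll": 0, "gripper": 84},
    {"xyz": [0, 0, 0], "roll": 0, "gripper": 84},
    {"xyz": [0, 0, -2], "roll": 0, "gripper": 84},
    {"xyz": [0, 0, -4], "roll": 0, "gripper": 84},
    {"xyz": [0, 0, -4], "roll": 0, "gripper": 84},
    {"xyz": [0, 0, -4], "roll": 0, "gripper": 84},
    {"xyz": [4, 0, -2], "roll": 0, "gripper": 50},
    {"xyz": [4, 0, 0], "roll": 0, "gripper": 50},
    {"xyz": [4, 0, 0], "roll": 0, "gripper": 50},
  ],
)

```text
time: 13.2
tcp_pos: [0.5638, -0.0215, 0.2066]
eef_rot: [-2.396, 2.029, -0.002]
force: [0.2, -0.4, 0.3]
grip_width: 0.0551
```

```bash
python3 - <<'E'
from h import *
for n in('wrist','side','scene'):
    cv2.imwrite(f'pics/{n}8.png',bot.get_image(n)[:,:,::-1])
zoom('pics/side8.png',(230,110,380,240),5,'pics/s8.png')
c=[]
for n,roi in(('scene',(250,180,320,250)),('side',(330,180,380,230)),('wrist',(400,0,640,400))):
    B=blobs(n,cv2.imread(f'pics/{n}8.png')[:,:,::-1].copy(),(20,150,100),(32,255,255),roi,20)[0];print(n,B);c.append((n,*B[0][1]))
g=tri(*c);print(g,tocr(g[0]),onz('wrist',*c[2][1:],.099))
go(g[0]-[0,0,.019],np.pi/2+YAW)
E
```

```text
scene [([282, 207, 9, 13, 91], [286.4, 213.2])]
side [([344, 203, 13, 8, 75], [350.6, 206.4])]
wrist [([409, 119, 26, 48, 570], [421.0, 143.3])]
(array([ 0.62936085, -0.10672028,  0.09941508]), [np.float64(0.0013696503765608318), np.float64(0.0015452401283145049), np.float64(0.0017822682878315698)]) [ 0.05187012 -0.15823514  0.09941508] [ 0.62785861 -0.1079329   0.099     ]
t 13.35 tcp [ 0.5632 -0.0227  0.2052] shift cm [ 9.36 -5.19 12.48] roll -0.002 tilt [-0. -0. -1.] grip 0.0459 F [-1.5  0.2  0.5]
```

View pics/wrist8.png

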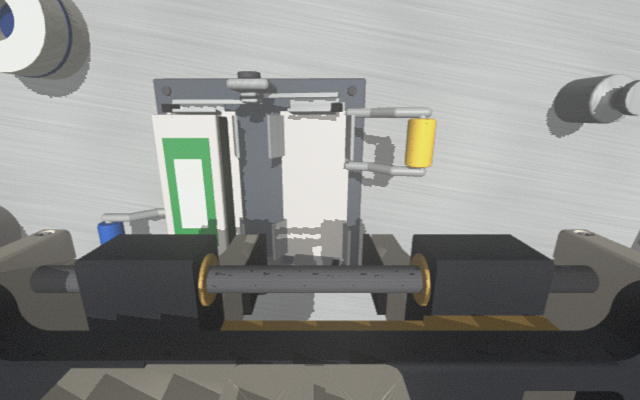

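View pics/s8.png

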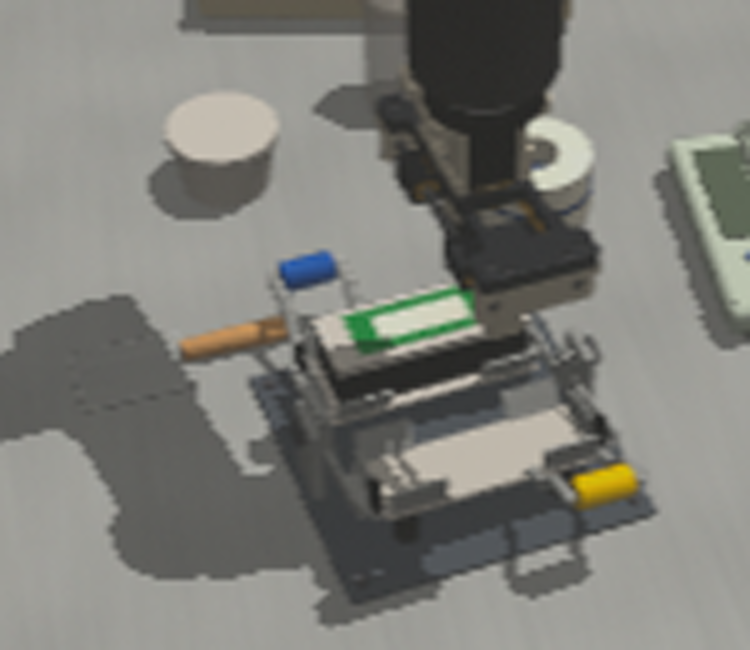

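```bash
python3 - <<'E'
from h import *
P=[tocr(onz('wrist',u,v,.08)) for u,v in((154.5,115),(218.5,113))];print(P,np.linalg.norm(P[0]-P[1]))
for n,o,k,pts in(('side',(230,110),5,[(312,322),(330,378),(522,325)]),):
    for u,v in pts: print(n,tocr(onz(n,u/k+o[0],v/k+o[1],.08)).round(4))
im=cv2.imread('pics/side8.png')[:,:,::-1].copy()
E
```

```text
[array([0.07448694, 0.08010079, 0.08      ]), array([0.07611765, 0.0214818 , 0.08      ])] 0.058641668966895356
side [-0.0749  0.0821  0.08  ]
side [-0.0813  0.0216  0.08  ]
side [0.0684 0.0228 0.08  ]
```

```bash
python3 - <<'E'
from h import *
zoom('pics/wrist8.png',(90,60,290,240),4,'pics/a8.png');zoom('pics/scene8.png',(270,130,420,260),5,'pics/b8.png')
E
```

```text
(no output)
```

View pics/a8.png

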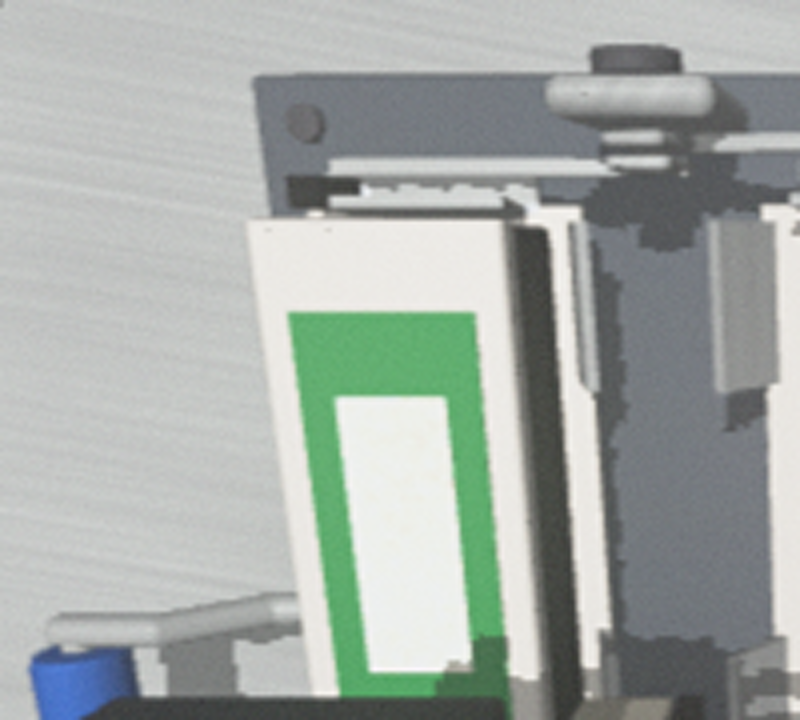

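View pics/b8.png

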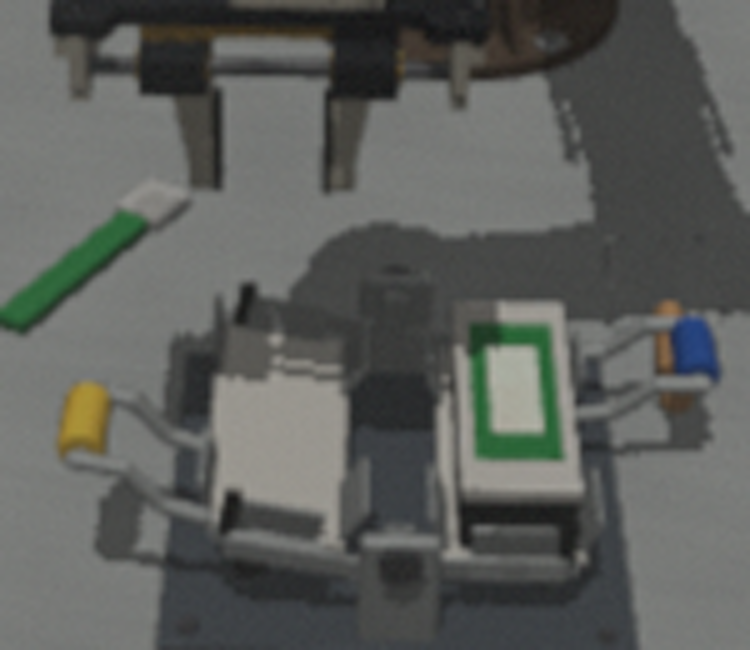

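```bash
python3 - <<'E'
from h import *
for nm,u,v,z in(('TL',154,79,.006),('TR',365,79,.006),('post',249,84,.07),('tubbot',231,157,.036),('flooredge',238,157,.036),('lidedge',222,157,.08),('yfloorL',282,157,.036),('yfloorR',345,157,.04),('lidedgeL',161,157,.08),('bg',111,235,.06)):
    print(nm,tocr(onz('wrist',u,v,z)).round(4))
E
```

```text
TL [0.1131 0.1128 0.006 ]
TR [ 0.1127 -0.1227  0.006 ]
post [ 0.1017 -0.0058  0.07  ]
tubbot [0.0301 0.0255 0.036 ]
flooredge [0.0301 0.0178 0.036 ]
lidedge [0.036  0.0218 0.08  ]
yfloorL [ 0.03   -0.0305  0.036 ]
yfloorR [ 0.0304 -0.0991  0.04  ]
lidedgeL [0.0362 0.0797 0.08  ]
bg [-0.0516  0.1569  0.06  ]
```

move_arm(
  targets=[
    {"xyz": [3.1, -1.75, 0], "roll": 0, "gripper": 50},
    {"xyz": [3.1, -1.75, 0], "roll": 0, "gripper": 50},
    {"xyz": [3.05, -1.75, 0], "roll": 0, "gripper": 50},
    {"xyz": [0, 0, 4], "roll": 0, "gripper": 50},
    {"xyz": [0, 0, 2], "roll": 0, "gripper": 50},
    {"xyz": [0, 0, 0], "roll": 0, "gripper": 50},
    {"xyz": [0, 0, 0], "roll": 0, "gripper": 50},
  ],
)

```text
time: 14.05
tcp_pos: [0.6304, -0.1027, 0.1457]
eef_rot: [2.397, -2.03, 0.0]
force: [0.4, 0.1, 1.8]
grip_width: 0.0438
```

```bash
python3 - <<'E'
from h import *
go([.6294,-.1065,.079],np.pi/2+YAW)
im=bot.get_image('wrist');cv2.imwrite('pics/w9.png',im[:,:,::-1])
print(blobs('wrist',im,(20,150,100),(32,255,255),None,50)[0])
print(proj('wrist',np.array([.6294,-.1065,.098])))
E
```

```text
t 14.05 tcp [ 0.6304 -0.1027  0.1457] shift cm [0.35 0.16 6.67] roll 0.002 tilt [-0.    -0.001 -1.   ] grip 0.0438 F [0.4 0.1 1.8]
[([304, 203, 27, 49, 343], [312.3, 235.1]), ([327, 214, 7, 23, 50], [330.3, 225.8])]
(np.float64(317.4672644057555), np.float64(222.54444443268653))
```

View pics/w9.png

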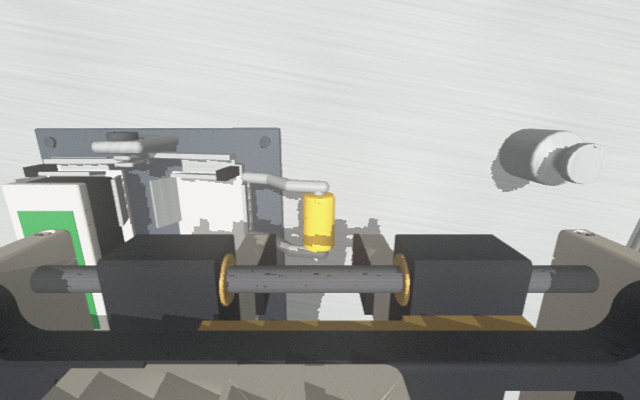

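move_arm(
  targets=[
    {"xyz": [0.35, 0.1, 1], "roll": 0, "gripper": 50},
    {"xyz": [0, 0, 2], "roll": 0, "gripper": 50},
    {"xyz": [0, 0, 2], "roll": 0, "gripper": 50},
    {"xyz": [0, 0, 1.7], "roll": 0, "gripper": 50},
    {"xyz": [0, 0, 0], "roll": 0, "gripper": 50},
    {"xyz": [0, 0, 0], "roll": 0, "gripper": 10},
    {"xyz": [0, 0, 0], "roll": 0, "gripper": 10},
    {"xyz": [0, 0, 0], "roll": 0, "gripper": 10},
    {"xyz": [0, 0, 0], "roll": 0, "gripper": 10},
  ],
)

```text
time: 15.0
tcp_pos: [0.6304, -0.1064, 0.0792]
eef_rot: [-2.395, 2.03, -0.002]
force: [0.9, 2.3, 0.3]
grip_width: 0.0231
```

```bash
python3 - <<'E'
from h import *
go([.6294,-.1065,.079],np.pi/2+YAW)
s=bot.read_state();q=tocr(s['tcp_pos']);print(q)
yh=-.0013
print('z',q[2]+.019,'y rel hinge',q[1]-yh)
E
```

```text
t 15.0 tcp [ 0.6304 -0.1064  0.0792] shift cm [-0.01  0.1   0.02] roll 0.001 tilt [ 0.002  0.001 -1.   ] grip 0.0231 F [0.9 2.3 0.3]
[ 0.05292649 -0.15808444  0.07924667]
z 0.09824667154708154 y rel hinge -0.15678444479268763
```

```bash
cat > arc.py <<'E'
import sys,numpy as np
a,b,n,sg=float(sys.argv[1]),float(sys.argv[2]),int(sys.argv[3]),float(sys.argv[4])
# sg: sign of tool x per change in (r cos): 
th=np.linspace(a,b,n+1);X=np.round(sg*16*np.cos(th),2);Z=np.round(-16*np.sin(th),2)
print([(round(float(X[i+1]-X[i]),2),round(float(Z[i+1]-Z[i]),2)) for i in range(n)])
E
# yellow: cradle y = -r cos ; tool x = -cradle y = +r cos
python3 arc.py .235 3.135 29 1
```

```text
[(-0.45, -1.53), (-0.6, -1.48), (-0.75, -1.42), (-0.88, -1.33), (-1.01, -1.24), (-1.13, -1.13), (-1.24, -1.01), (-1.33, -0.89), (-1.42, -0.74), (-1.48, -0.61), (-1.53, -0.45), (-1.57, -0.29), (-1.6, -0.14), (-1.6, 0.02), (-1.59, 0.19), (-1.56, 0.34), (-1.52, 0.49), (-1.46, 0.64), (-1.4, 0.79), (-1.3, 0.92), (-1.21, 1.05), (-1.1, 1.16), (-0.98, 1.27), (-0.84, 1.36), (-0.71, 1.43), (-0.55, 1.5), (-0.41, 1.55), (-0.25, 1.58), (-0.09, 1.59)]
```

move_arm(
  targets=[
    {"xyz": [-0.45, 0, -1.53], "roll": 0, "gripper": 10},
    {"xyz": [-0.6, 0, -1.48], "roll": 0, "gripper": 10},
    {"xyz": [-0.75, 0, -1.42], "roll": 0, "gripper": 10},
    {"xyz": [-0.88, 0, -1.33], "roll": 0, "gripper": 10},
    {"xyz": [-1.01, 0, -1.24], "roll": 0, "gripper": 10},
    {"xyz": [0, 0, 0], "roll": 0, "gripper": 10},
  ],
)

```text
time: 15.6
tcp_pos: [0.6245, -0.0708, 0.1516]
eef_rot: [-2.396, 2.03, -0.006]
force: [-1.0, -6.7, 7.1]
grip_width: 0.0232
```

move_arm(
  targets=[
    {"xyz": [-1.13, 0, -1.13], "roll": 0, "gripper": 10},
    {"xyz": [-1.24, 0, -1.01], "roll": 0, "gripper": 10},
    {"xyz": [-1.33, 0, -0.89], "roll": 0, "gripper": 10},
    {"xyz": [-1.42, 0, -0.74], "roll": 0, "gripper": 10},
    {"xyz": [-1.48, 0, -0.61], "roll": 0, "gripper": 10},
    {"xyz": [-1.53, 0, -0.45], "roll": 0, "gripper": 10},
    {"xyz": [-1.57, 0, -0.29], "roll": 0, "gripper": 10},
    {"xyz": [-1.6, 0, -0.14], "roll": 0, "gripper": 10},
    {"xyz": [0, 0, 0], "roll": 0, "gripper": 10},
  ],
)

```text
time: 16.5
tcp_pos: [0.606, 0.0411, 0.2061]
eef_rot: [-2.396, 2.028, -0.007]
force: [-9.0, -0.2, 27.2]
grip_width: 0.0233
```

move_arm(
  targets=[
    {"xyz": [-1.6, 0, -0.38], "roll": 0, "gripper": 10},
    {"xyz": [-1.59, 0, 0.19], "roll": 0, "gripper": 10},
    {"xyz": [-1.56, 0, 0.34], "roll": 0, "gripper": 10},
    {"xyz": [-1.52, 0, 0.49], "roll": 0, "gripper": 10},
    {"xyz": [-1.46, 0, 0.64], "roll": 0, "gripper": 10},
    {"xyz": [0, 0, 0], "roll": 0, "gripper": 10},
  ],
)

```text
time: 17.1
tcp_pos: [0.5923, 0.1204, 0.1889]
eef_rot: [-2.396, 2.028, 0.001]
force: [-4.8, 6.2, 9.2]
grip_width: 0.0232
```

```bash
python3 - <<'E'
from h import *
s=bot.read_state();q=tocr(s['tcp_pos']+[0,0,.019]);print(q,s['force'].round(1));a=np.arctan2(q[2]-.06,-(q[1]+.0013));print(a,np.hypot(q[2]-.06,q[1]+.0013))
im=bot.get_image('side');zoom(im,(230,90,380,210),5,'pics/s10.png')
E
```

```text
[0.05220401 0.07191958 0.2078984 ] [-4.8  6.2  9.2]
2.0304895329320507 0.16503042884047536
```

View pics/s10.png

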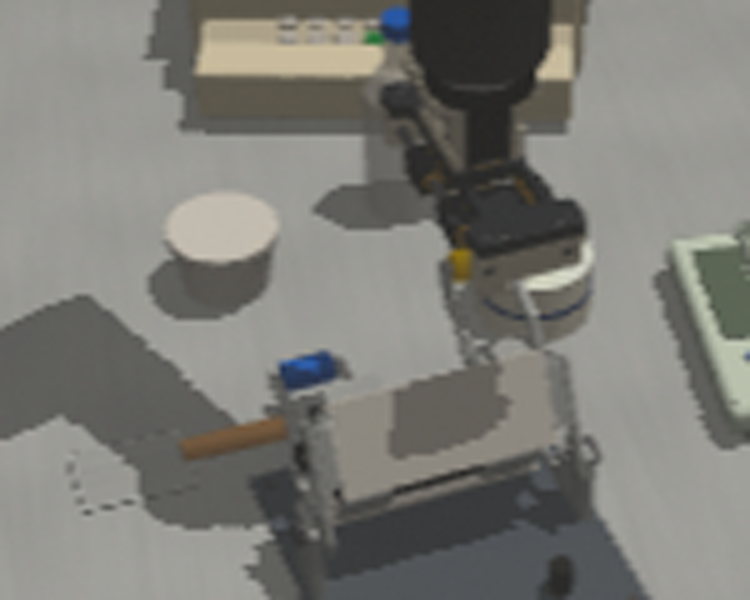

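move_arm(
  targets=[
    {"xyz": [-1.4, 0, 0.79], "roll": 0, "gripper": 10},
    {"xyz": [-1.3, 0, 0.92], "roll": 0, "gripper": 10},
    {"xyz": [-1.21, 0, 1.05], "roll": 0, "gripper": 10},
    {"xyz": [-1.1, 0, 1.16], "roll": 0, "gripper": 10},
    {"xyz": [-0.98, 0, 1.27], "roll": 0, "gripper": 10},
    {"xyz": [-0.84, 0, 1.36], "roll": 0, "gripper": 10},
    {"xyz": [0, 0, 0], "roll": 0, "gripper": 10},
  ],
)

```text
time: 17.85
tcp_pos: [0.5808, 0.1878, 0.1211]
eef_rot: [-2.396, 2.029, 0.003]
force: [-2.2, 7.7, 1.2]
grip_width: 0.0234
```

move_arm(
  targets=[
    {"xyz": [-0.71, 0, 1.43], "roll": 0, "gripper": 10},
    {"xyz": [-0.55, 0, 1.5], "roll": 0, "gripper": 10},
    {"xyz": [-0.41, 0, 1.55], "roll": 0, "gripper": 10},
    {"xyz": [-0.25, 0, 1.4], "roll": 0, "gripper": 10},
    {"xyz": [0, 0, 0], "roll": 0, "gripper": 10},
  ],
)

```text
time: 18.35
tcp_pos: [0.5779, 0.2052, 0.0616]
eef_rot: [-2.396, 2.031, 0.002]
force: [-0.1, 8.8, -2.8]
grip_width: 0.023
```

move_arm(
  targets=[
    {"xyz": [-0.07, 0, 1.2], "roll": 0, "gripper": 10},
    {"xyz": [0, 0, 0.3], "roll": 0, "gripper": 10},
    {"xyz": [0, 0, 0], "roll": 0, "gripper": 10},
  ],
)

```text
time: 18.65
tcp_pos: [0.5778, 0.2058, 0.0476]
eef_rot: [-2.396, 2.031, 0.002]
force: [-1.3, 7.9, -3.0]
grip_width: 0.023
```

move_arm(
  targets=[
    {"xyz": [0, 0, 0.3], "roll": 0, "gripper": 10},
    {"xyz": [0, 0, 0], "roll": 0, "gripper": 10},
  ],
)

```text
time: 18.85
tcp_pos: [0.5779, 0.2058, 0.046]
eef_rot: [-2.396, 2.03, 0.001]
force: [-5.2, 7.6, 6.7]
grip_width: 0.0231
```

move_arm(
  targets=[
    {"xyz": [0, 0, 0.3], "roll": 0, "gripper": 10},
    {"xyz": [0, 0, 0], "roll": 0, "gripper": 10},
  ],
)

```text
time: 19.05
tcp_pos: [0.5781, 0.2059, 0.0449]
eef_rot: [-2.396, 2.029, 0.0]
force: [-11.4, 6.2, 21.9]
grip_width: 0.0232
```

```bash
python3 - <<'E'
from h import *
go([.6294,-.1065,.079],np.pi/2+YAW)
for n in('wrist','side','scene'):
    cv2.imwrite(f'pics/{n}11.png',bot.get_image(n)[:,:,::-1])
zoom('pics/side11.png',(230,110,380,240),5,'pics/s11.png');zoom('pics/scene11.png',(270,130,420,260),5,'pics/c11.png')
E
```

```text
t 19.05 tcp [0.5781 0.2059 0.0449] shift cm [31.65  0.08 -3.45] roll 0.002 tilt [ 0.001  0.002 -1.   ] grip 0.0232 F [-11.4   6.2  21.9]
```

View pics/s11.png

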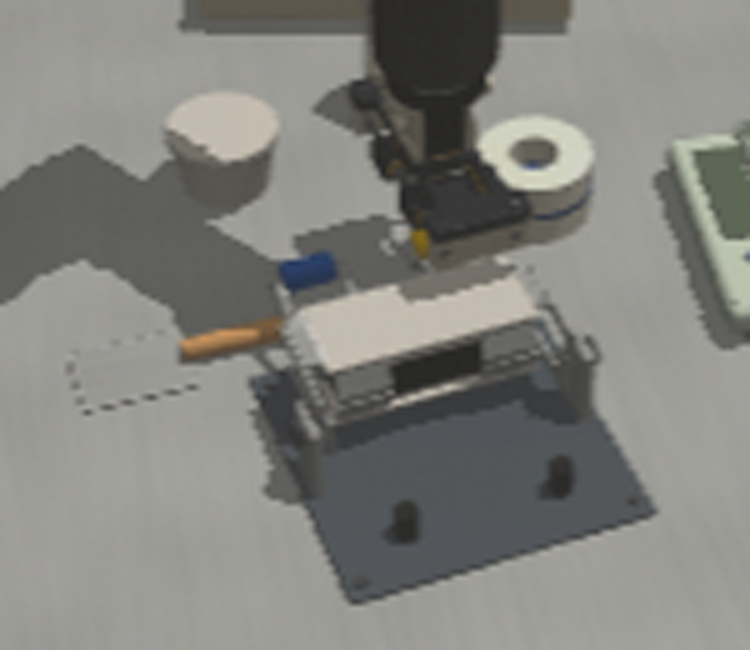

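View pics/c11.png

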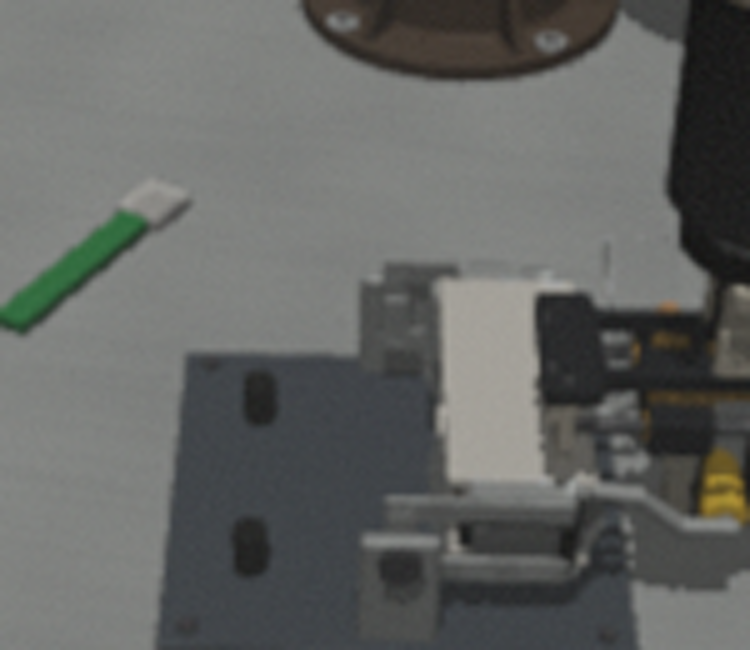

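The cradle is shut, with the pack visible between the leaves in the side view. I release the yellow grip and go to the blue one.

move_arm(
  targets=[
    {"xyz": [0, 0, 0], "roll": 0, "gripper": 50},
    {"xyz": [0, 0, 0], "roll": 0, "gripper": 50},
    {"xyz": [0, 0, 0], "roll": 0, "gripper": 50},
    {"xyz": [0, 0, -2.5], "roll": 0, "gripper": 50},
    {"xyz": [0, 0, -5], "roll": 0, "gripper": 50},
    {"xyz": [0, 3.5, -1], "roll": 0, "gripper": 50},
    {"xyz": [0, 4, 0], "roll": 0, "gripper": 50},
    {"xyz": [0, 3.2, 0], "roll": 0, "gripper": 50},
    {"xyz": [0, 0, 0], "roll": 0, "gripper": 50},
    {"xyz": [0, 0, 0], "roll": 0, "gripper": 50},
  ],
)

```text
time: 20.2
tcp_pos: [0.4724, 0.1867, 0.1281]
eef_rot: [-2.397, 2.031, -0.0]
force: [0.7, -0.0, 0.4]
grip_width: 0.044
```

```bash
python3 - <<'E'
from h import *
go([.4725,.1886,.041],np.pi/2+YAW)
im=bot.get_image('wrist');cv2.imwrite('pics/w12.png',im[:,:,::-1])
print(blobs('wrist',im,(105,120,60),(125,255,255),None,50)[0],proj('wrist',np.array([.4725,.1886,.06])))
s=bot.get_image('side');B=blobs('side',s,(105,120,60),(125,255,255),(280,140,310,180))[0];c=bot.get_image('scene');B2=blobs('scene',c,(105,120,60),(125,255,255),(380,140,430,250))[0];print(B,B2)
E
```

```text
t 20.2 tcp [0.4724 0.1867 0.1281] shift cm [-0.19 -0.03  8.71] roll 0.002 tilt [ 0.001  0.    -1.   ] grip 0.044 F [ 0.7 -0.   0.4]
[([299, 190, 28, 53, 1347], [312.0, 215.3])] (np.float64(310.6905772549004), np.float64(211.83462262161908))
[([286, 161, 11, 6, 49], [291.3, 163.5])] [([404, 194, 10, 11, 80], [408.4, 199.2])]
```

View pics/w12.png

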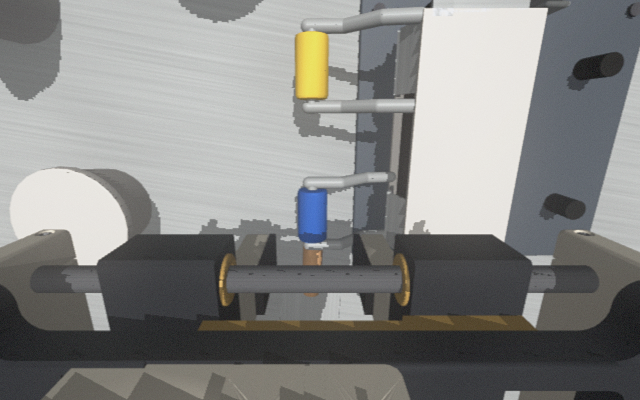

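move_arm(
  targets=[
    {"xyz": [-0.15, 0.05, 2], "roll": 0, "gripper": 50},
    {"xyz": [0, 0, 3], "roll": 0, "gripper": 50},
    {"xyz": [0, 0, 2], "roll": 0, "gripper": 50},
    {"xyz": [0, 0, 1.6], "roll": 0, "gripper": 50},
    {"xyz": [0, 0, 0], "roll": 0, "gripper": 50},
    {"xyz": [0, 0, 0], "roll": 0, "gripper": 10},
    {"xyz": [0, 0, 0], "roll": 0, "gripper": 10},
    {"xyz": [0, 0, 0], "roll": 0, "gripper": 10},
    {"xyz": [0, 0, 0], "roll": 0, "gripper": 10},
  ],
)

```text
time: 21.25
tcp_pos: [0.4725, 0.1883, 0.0427]
eef_rot: [-2.395, 2.03, -0.001]
force: [1.5, -1.6, 1.5]
grip_width: 0.0232
```

```bash
python3 - <<'E'
from h import *
go([.4725,.1886,.041],np.pi/2+YAW)
print(tocr(bot.read_state()['tcp_pos']))
E
# blue: cradle y=+r cos ; tool x = -r cos
python3 arc.py 0 3.14 39 -1
```

```text
t 21.25 tcp [0.4725 0.1883 0.0427] shift cm [-0.03 -0.01  0.17] roll 0.001 tilt [ 0.001  0.001 -1.   ] grip 0.0232 F [ 1.5 -1.6  1.5]
[-0.05507337  0.15836146  0.04265008]
[(0.05, -1.29), (0.16, -1.28), (0.25, -1.26), (0.36, -1.23), (0.46, -1.21), (0.55, -1.16), (0.64, -1.12), (0.74, -1.06), (0.81, -1.0), (0.89, -0.92), (0.97, -0.86), (1.02, -0.77), (1.09, -0.69), (1.14, -0.6), (1.19, -0.51), (1.22, -0.41), (1.25, -0.3), (1.27, -0.21), (1.28, -0.11), (1.29, 0.0), (1.28, 0.11), (1.28, 0.2), (1.25, 0.31), (1.22, 0.4), (1.18, 0.51), (1.15, 0.6), (1.08, 0.68), (1.03, 0.77), (0.97, 0.86), (0.89, 0.93), (0.82, 0.99), (0.73, 1.06), (0.65, 1.12), (0.55, 1.16), (0.46, 1.2), (0.36, 1.24), (0.26, 1.26), (0.16, 1.28), (0.05, 1.28)]
```

move_arm(
  targets=[
    {"xyz": [0.05, 0, -1.29], "roll": 0, "gripper": 10},
    {"xyz": [0.16, 0, -1.28], "roll": 0, "gripper": 10},
    {"xyz": [0.25, 0, -1.26], "roll": 0, "gripper": 10},
    {"xyz": [0.36, 0, -1.23], "roll": 0, "gripper": 10},
    {"xyz": [0, 0, 0], "roll": 0, "gripper": 10},
  ],
)

```text
time: 21.75
tcp_pos: [0.4739, 0.18, 0.0939]
eef_rot: [-2.394, 2.03, -0.001]
force: [1.9, -0.6, -0.6]
grip_width: 0.0231
```

```bash
python3 - <<'E'
from h import *
im=bot.get_image('side');zoom(im,(230,110,380,240),5,'pics/s13.png')
E
```

```text
(no output)
```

View pics/s13.png

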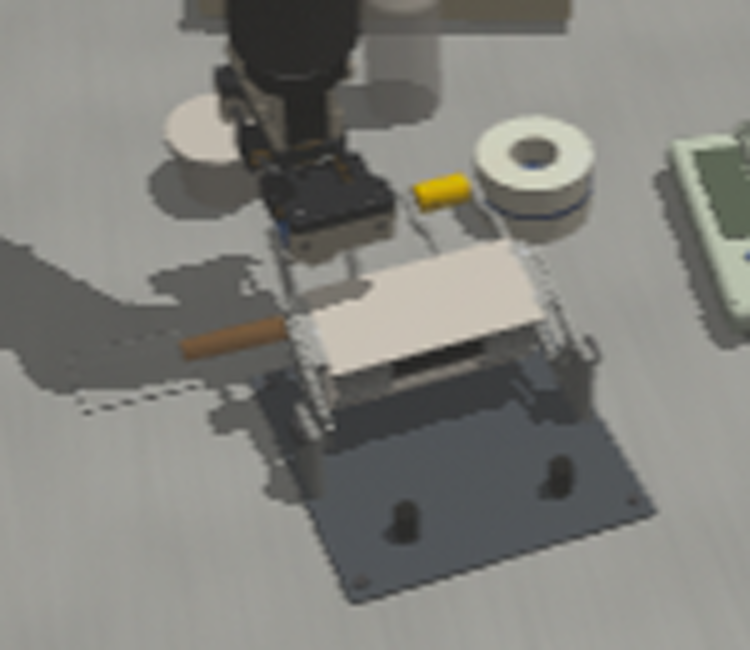

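Both leaves are rising together, with low forces. I continue the swing.

move_arm(
  targets=[
    {"xyz": [0.46, 0, -1.21], "roll": 0, "gripper": 10},
    {"xyz": [0.55, 0, -1.16], "roll": 0, "gripper": 10},
    {"xyz": [0.64, 0, -1.12], "roll": 0, "gripper": 10},
    {"xyz": [0.74, 0, -1.06], "roll": 0, "gripper": 10},
    {"xyz": [0.81, 0, -1.0], "roll": 0, "gripper": 10},
    {"xyz": [0.89, 0, -0.92], "roll": 0, "gripper": 10},
    {"xyz": [0.97, 0, -0.86], "roll": 0, "gripper": 10},
    {"xyz": [0, 0, 0], "roll": 0, "gripper": 10},
  ],
)

```text
time: 22.6
tcp_pos: [0.4822, 0.1304, 0.1666]
eef_rot: [-2.394, 2.03, -0.001]
force: [0.5, 2.2, 3.4]
grip_width: 0.0231
```

move_arm(
  targets=[
    {"xyz": [1.02, 0, -0.77], "roll": 0, "gripper": 10},
    {"xyz": [1.09, 0, -0.69], "roll": 0, "gripper": 10},
    {"xyz": [1.14, 0, -0.6], "roll": 0, "gripper": 10},
    {"xyz": [1.19, 0, -0.51], "roll": 0, "gripper": 10},
    {"xyz": [1.22, 0, -0.41], "roll": 0, "gripper": 10},
    {"xyz": [1.25, 0, -0.3], "roll": 0, "gripper": 10},
    {"xyz": [0, 0, 0], "roll": 0, "gripper": 10},
  ],
)

```text
time: 23.3
tcp_pos: [0.4937, 0.062, 0.1994]
eef_rot: [-2.394, 2.031, -0.002]
force: [1.7, -0.0, 7.3]
grip_width: 0.0231
```

move_arm(
  targets=[
    {"xyz": [1.27, 0, -0.21], "roll": 0, "gripper": 10},
    {"xyz": [1.28, 0, -0.11], "roll": 0, "gripper": 10},
    {"xyz": [1.29, 0, 0], "roll": 0, "gripper": 10},
    {"xyz": [1.28, 0, 0.11], "roll": 0, "gripper": 10},
    {"xyz": [1.28, 0, 0.2], "roll": 0, "gripper": 10},
    {"xyz": [1.25, 0, 0.31], "roll": 0, "gripper": 10},
    {"xyz": [1.22, 0, 0.4], "roll": 0, "gripper": 10},
    {"xyz": [0, 0, 0], "roll": 0, "gripper": 10},
  ],
)

```text
time: 24.1
tcp_pos: [0.5085, -0.0263, 0.192]
eef_rot: [-2.396, 2.032, -0.004]
force: [4.9, -2.3, 2.9]
grip_width: 0.023
```

```bash
python3 - <<'E'
from h import *
im=bot.get_image('side');zoom(im,(230,90,380,220),5,'pics/s14.png')
im=bot.get_image('scene');zoom(im,(270,110,420,240),5,'pics/c14.png')
E
```

```text
(no output)
```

View pics/c14.png

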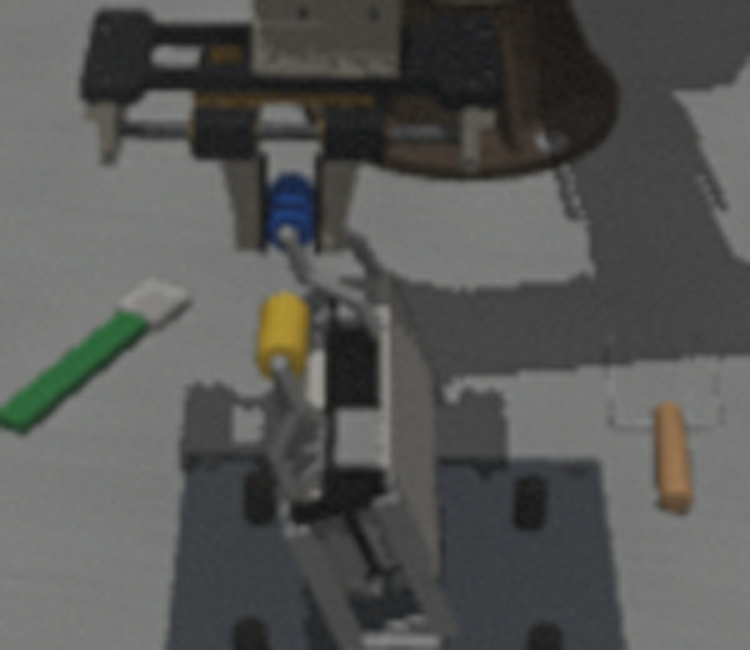

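View pics/s14.png

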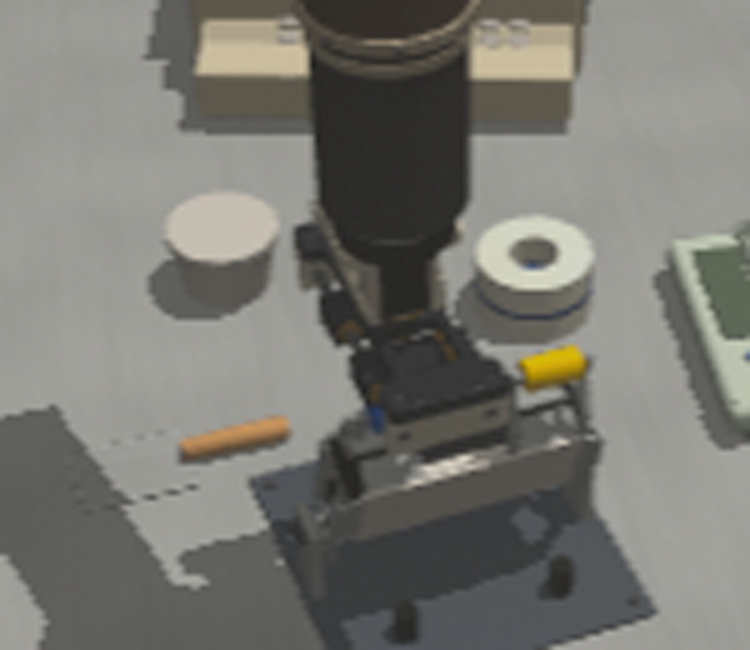

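Leaves remain shut past vertical, with the pack between them. I continue down.

move_arm(
  targets=[
    {"xyz": [1.18, 0, 0.51], "roll": 0, "gripper": 10},
    {"xyz": [1.15, 0, 0.6], "roll": 0, "gripper": 10},
    {"xyz": [1.08, 0, 0.68], "roll": 0, "gripper": 10},
    {"xyz": [1.03, 0, 0.77], "roll": 0, "gripper": 10},
    {"xyz": [0.97, 0, 0.86], "roll": 0, "gripper": 10},
    {"xyz": [0.89, 0, 0.93], "roll": 0, "gripper": 10},
    {"xyz": [0.82, 0, 0.99], "roll": 0, "gripper": 10},
    {"xyz": [0, 0, 0], "roll": 0, "gripper": 10},
  ],
)

```text
time: 25.0
tcp_pos: [0.5203, -0.0966, 0.1376]
eef_rot: [2.396, -2.032, 0.003]
force: [6.9, -3.5, -0.3]
grip_width: 0.0231
```

move_arm(
  targets=[
    {"xyz": [0.73, 0, 1.06], "roll": 0, "gripper": 10},
    {"xyz": [0.65, 0, 1.12], "roll": 0, "gripper": 10},
    {"xyz": [0.55, 0, 1.16], "roll": 0, "gripper": 10},
    {"xyz": [0.46, 0, 1.2], "roll": 0, "gripper": 10},
    {"xyz": [0.36, 0, 1.24], "roll": 0, "gripper": 10},
    {"xyz": [0.26, 0, 1.26], "roll": 0, "gripper": 10},
    {"xyz": [0, 0, 0], "roll": 0, "gripper": 10},
  ],
)

```text
time: 25.7
tcp_pos: [0.5251, -0.1257, 0.0659]
eef_rot: [-2.396, 2.031, -0.002]
force: [8.5, -1.3, -2.9]
grip_width: 0.0231
```

move_arm(
  targets=[
    {"xyz": [0.16, 0, 1.2], "roll": 0, "gripper": 10},
    {"xyz": [0.05, 0, 0.8], "roll": 0, "gripper": 10},
    {"xyz": [0, 0, 0], "roll": 0, "gripper": 10},
  ],
)

```text
time: 26.0
tcp_pos: [0.5254, -0.1273, 0.046]
eef_rot: [-2.396, 2.031, -0.002]
force: [8.5, -0.5, -2.8]
grip_width: 0.0232
```

move_arm(
  targets=[
    {"xyz": [0, 0, 0.3], "roll": 0, "gripper": 10},
    {"xyz": [0, 0, 0], "roll": 0, "gripper": 10},
  ],
)

```text
time: 26.2
tcp_pos: [0.5254, -0.1273, 0.0436]
eef_rot: [-2.395, 2.031, -0.002]
force: [7.6, -0.5, -3.4]
grip_width: 0.023
```

move_arm(
  targets=[
    {"xyz": [0, 0, 0.3], "roll": 0, "gripper": 10},
    {"xyz": [0, 0, 0.2], "roll": 0, "gripper": 10},
    {"xyz": [0, 0, 0], "roll": 0, "gripper": 10},
  ],
)

```text
time: 26.5
tcp_pos: [0.5256, -0.1274, 0.0409]
eef_rot: [-2.396, 2.029, -0.004]
force: [-0.2, 3.7, 22.2]
grip_width: 0.0233
```

```bash
python3 - <<'E'
from h import *
im=bot.get_image('side');zoom(im,(230,110,380,240),5,'pics/s15.png')
im=bot.get_image('scene');zoom(im,(270,130,420,260),5,'pics/c15.png')
E
```

```text
(no output)
```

View pics/c15.png

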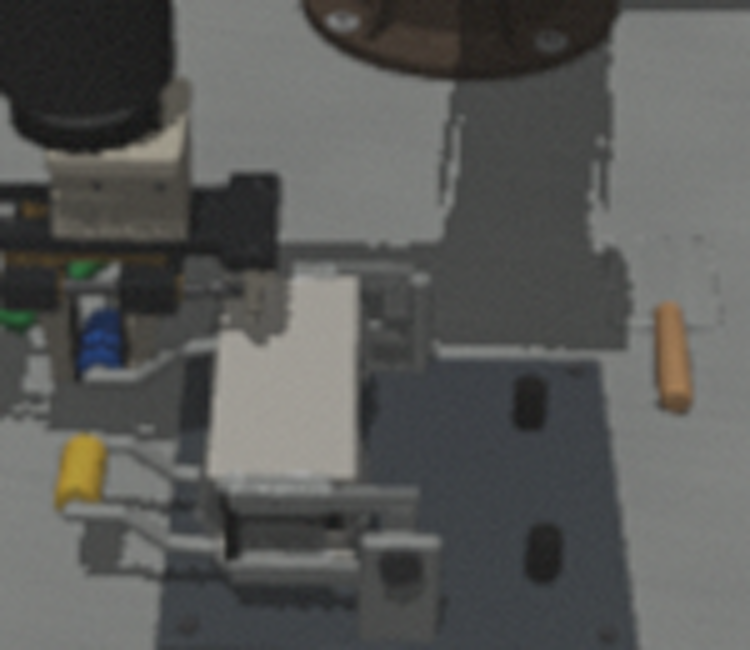

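View pics/s15.png

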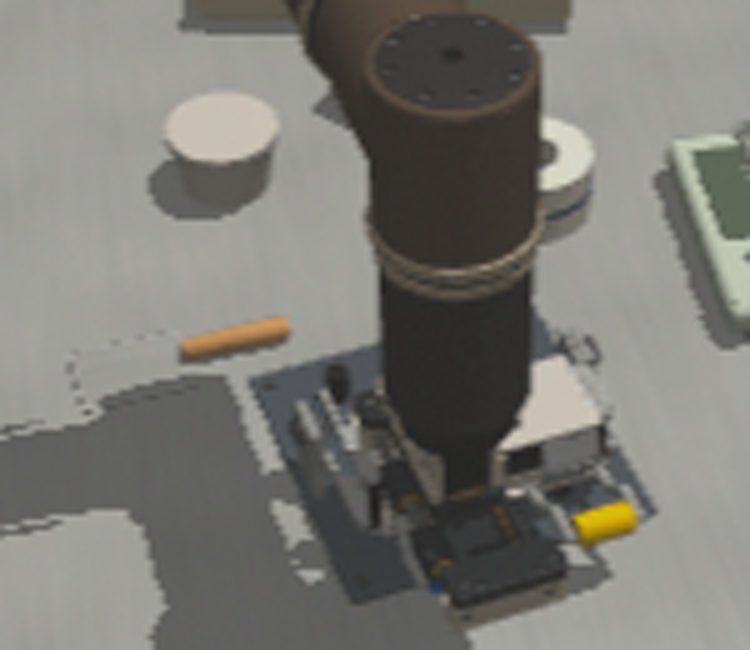

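```bash
python3 - <<'E'
from h import *
c=[]
for n,roi in(('scene',(250,180,320,250)),('side',(330,180,380,230))):
    B=blobs(n,bot.get_image(n),(20,150,100),(32,255,255),roi,20)[0];c.append((n,*B[0][1]))
g=tri(*c);print(c,g,tocr(g[0]))
E
python3 arc.py 3.14 0 39 -1
```

```text
[('scene', 285.8, 223.6), ('side', 350.4, 213.9)] (array([ 0.63060266, -0.10933177,  0.06458238]), [np.float64(0.0006935629880824938), np.float64(0.0006935629880824344)]) [ 0.05267169 -0.16101354  0.06458238]
[(-0.05, -1.28), (-0.16, -1.28), (-0.26, -1.26), (-0.36, -1.24), (-0.46, -1.2), (-0.55, -1.16), (-0.65, -1.12), (-0.73, -1.06), (-0.82, -0.99), (-0.89, -0.93), (-0.97, -0.86), (-1.03, -0.77), (-1.08, -0.68), (-1.15, -0.6), (-1.18, -0.51), (-1.22, -0.4), (-1.25, -0.31), (-1.28, -0.2), (-1.28, -0.11), (-1.29, 0.0), (-1.28, 0.11), (-1.27, 0.21), (-1.25, 0.3), (-1.22, 0.41), (-1.19, 0.51), (-1.14, 0.6), (-1.09, 0.69), (-1.02, 0.77), (-0.97, 0.86), (-0.89, 0.92), (-0.81, 1.0), (-0.74, 1.06), (-0.64, 1.12), (-0.55, 1.16), (-0.46, 1.21), (-0.36, 1.23), (-0.25, 1.26), (-0.16, 1.28), (-0.05, 1.29)]
```

Yellow grip reads z 0.0646, the same bias the blue grip showed when flat, so I take it as flat. Next I fold the blue leaf back.

move_arm(
  targets=[
    {"xyz": [-0.05, 0, -1.4], "roll": 0, "gripper": 10},
    {"xyz": [-0.16, 0, -1.28], "roll": 0, "gripper": 10},
    {"xyz": [-0.26, 0, -1.26], "roll": 0, "gripper": 10},
    {"xyz": [-0.36, 0, -1.24], "roll": 0, "gripper": 10},
    {"xyz": [-0.46, 0, -1.2], "roll": 0, "gripper": 10},
    {"xyz": [0, 0, 0], "roll": 0, "gripper": 10},
  ],
)

```text
time: 27.3
tcp_pos: [0.5234, -0.1151, 0.1043]
eef_rot: [-2.396, 2.03, -0.004]
force: [6.4, -6.3, 3.6]
grip_width: 0.0232
```

```bash
python3 - <<'E'
from h import *
im=bot.get_image('scene');zoom(im,(270,130,420,260),5,'pics/c16.png')
E
```

View pics/c16.png

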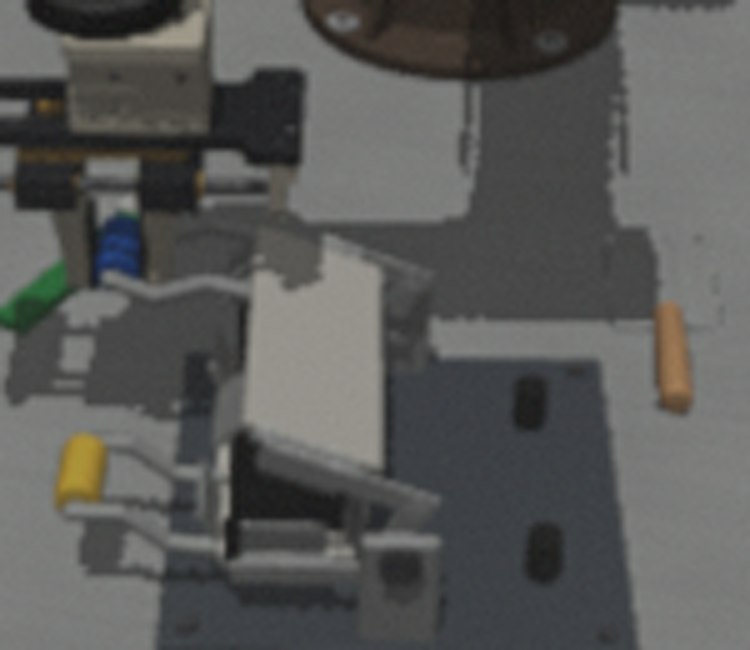

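Blue leaf lifts alone, and the pack stays down in the yellow nest. I continue.

move_arm(
  targets=[
    {"xyz": [-0.55, 0, -1.16], "roll": 0, "gripper": 10},
    {"xyz": [-0.65, 0, -1.12], "roll": 0, "gripper": 10},
    {"xyz": [-0.73, 0, -1.06], "roll": 0, "gripper": 10},
    {"xyz": [-0.82, 0, -0.99], "roll": 0, "gripper": 10},
    {"xyz": [-0.89, 0, -0.93], "roll": 0, "gripper": 10},
    {"xyz": [-0.97, 0, -0.86], "roll": 0, "gripper": 10},
    {"xyz": [-1.03, 0, -0.77], "roll": 0, "gripper": 10},
    {"xyz": [-1.08, 0, -0.68], "roll": 0, "gripper": 10},
    {"xyz": [-1.15, 0, -0.6], "roll": 0, "gripper": 10},
    {"xyz": [0, 0, 0], "roll": 0, "gripper": 10},
  ],
)

```text
time: 28.35
tcp_pos: [0.5105, -0.0376, 0.1868]
eef_rot: [-2.397, 2.03, -0.006]
force: [1.6, -5.6, 17.0]
grip_width: 0.0231
```

move_arm(
  targets=[
    {"xyz": [-1.18, 0, -0.51], "roll": 0, "gripper": 10},
    {"xyz": [-1.22, 0, -0.4], "roll": 0, "gripper": 10},
    {"xyz": [-1.25, 0, -0.31], "roll": 0, "gripper": 10},
    {"xyz": [-1.28, 0, -0.2], "roll": 0, "gripper": 10},
    {"xyz": [-1.28, 0, -0.11], "roll": 0, "gripper": 10},
    {"xyz": [-1.29, 0, 0], "roll": 0, "gripper": 10},
    {"xyz": [-1.28, 0, 0.11], "roll": 0, "gripper": 10},
    {"xyz": [-1.27, 0, 0.21], "roll": 0, "gripper": 10},
    {"xyz": [0, 0, 0], "roll": 0, "gripper": 10},
  ],
)

```text
time: 29.25
tcp_pos: [0.4935, 0.0637, 0.1988]
eef_rot: [-2.396, 2.028, -0.002]
force: [-4.8, 6.7, 22.3]
grip_width: 0.023
```

move_arm(
  targets=[
    {"xyz": [-1.25, 0, 0.3], "roll": 0, "gripper": 10},
    {"xyz": [-1.22, 0, 0.41], "roll": 0, "gripper": 10},
    {"xyz": [-1.19, 0, 0.51], "roll": 0, "gripper": 10},
    {"xyz": [-1.14, 0, 0.6], "roll": 0, "gripper": 10},
    {"xyz": [-1.09, 0, 0.69], "roll": 0, "gripper": 10},
    {"xyz": [-1.02, 0, 0.77], "roll": 0, "gripper": 10},
    {"xyz": [-0.97, 0, 0.86], "roll": 0, "gripper": 10},
    {"xyz": [-0.89, 0, 0.92], "roll": 0, "gripper": 10},
    {"xyz": [0, 0, 0], "roll": 0, "gripper": 10},
  ],
)

```text
time: 30.15
tcp_pos: [0.4786, 0.1512, 0.1455]
eef_rot: [-2.395, 2.029, 0.002]
force: [0.1, 11.5, 4.2]
grip_width: 0.0233
```

move_arm(
  targets=[
    {"xyz": [-0.81, 0, 1.0], "roll": 0, "gripper": 10},
    {"xyz": [-0.74, 0, 1.06], "roll": 0, "gripper": 10},
    {"xyz": [-0.64, 0, 1.12], "roll": 0, "gripper": 10},
    {"xyz": [-0.55, 0, 1.16], "roll": 0, "gripper": 10},
    {"xyz": [-0.46, 0, 1.21], "roll": 0, "gripper": 10},
    {"xyz": [-0.36, 0, 1.23], "roll": 0, "gripper": 10},
    {"xyz": [-0.2, 0, 1.2], "roll": 0, "gripper": 10},
    {"xyz": [-0.1, 0, 1.2], "roll": 0, "gripper": 10},
    {"xyz": [0, 0, 0], "roll": 0, "gripper": 10},
  ],
)

```text
time: 31.05
tcp_pos: [0.4724, 0.1878, 0.0527]
eef_rot: [-2.396, 2.031, 0.001]
force: [5.0, 7.8, -3.4]
grip_width: 0.0232
```

move_arm(
  targets=[
    {"xyz": [0, 0, 0.6], "roll": 0, "gripper": 10},
    {"xyz": [0, 0, 0.4], "roll": 0, "gripper": 10},
    {"xyz": [0, 0, 0], "roll": 0, "gripper": 10},
  ],
)

```text
time: 31.35
tcp_pos: [0.4724, 0.188, 0.0435]
eef_rot: [-2.395, 2.03, 0.001]
force: [3.1, 8.4, -2.5]
grip_width: 0.0232
```

move_arm(
  targets=[
    {"xyz": [0, 0, 0.3], "roll": 0, "gripper": 10},
    {"xyz": [0, 0, 0.2], "roll": 0, "gripper": 10},
    {"xyz": [0, 0, 0], "roll": 0, "gripper": 10},
  ],
)

```text
time: 31.65
tcp_pos: [0.4728, 0.1883, 0.0416]
eef_rot: [-2.395, 2.028, -0.0]
force: [-9.1, 5.3, 30.7]
grip_width: 0.0232
```

move_arm(
  targets=[
    {"xyz": [0, 0, 0], "roll": 0, "gripper": 50},
    {"xyz": [0, 0, 0], "roll": 0, "gripper": 50},
    {"xyz": [0, 0, 0], "roll": 0, "gripper": 50},
    {"xyz": [0, 0, -2], "roll": 0, "gripper": 50},
    {"xyz": [0, 0, -4], "roll": 0, "gripper": 50},
    {"xyz": [0, 0, -4.5], "roll": 0, "gripper": 50},
    {"xyz": [2, 0, -4.5], "roll": 0, "gripper": 50},
    {"xyz": [4, 2, -2], "roll": 0, "gripper": 50},
    {"xyz": [4, 2, 0], "roll": 0, "gripper": 50},
    {"xyz": [0, 0, 0], "roll": 0, "gripper": 50},
  ],
)

```text
time: 32.65
tcp_pos: [0.4464, 0.0777, 0.2096]
eef_rot: [2.392, -2.035, -0.002]
force: [0.2, -0.1, 0.3]
grip_width: 0.0441
```

```bash
python3 - <<'E'
from h import *
s=bot.read_state();print(s['time'],s['tcp_pos'],s['force'])
I={n:bot.get_image(n) for n in('wrist','side','scene')}
for n in I: cv2.imwrite(f'pics/{n}20.png',I[n][:,:,::-1])
zoom(I['side'],(230,110,380,240),5,'pics/s20.png');zoom(I['scene'],(270,130,420,260),5,'pics/c20.png')
for nm,lo,hi,rs in(('blue',(105,120,60),(125,255,255),dict(scene=(380,140,430,250),side=(280,140,310,180))),('yel',(20,150,100),(32,255,255),dict(scene=(250,180,320,250),side=(330,180,380,230)))):
    c=[(n,*blobs(n,I[n],lo,hi,r)[0][0][1]) for n,r in rs.items()];g=tri(*c);print(nm,c,tocr(g[0]),g[1][0])
E
```

```text
32.65 [0.44637762 0.07765358 0.20958675] [ 0.22338631 -0.06726754  0.32646064]
blue [('scene', 408.2, 198.9), ('side', 291.0, 163.4)] [-0.05666754  0.15749907  0.06614805] 0.0005659813831916846
yel [('scene', 285.9, 223.3), ('side', 350.5, 213.8)] [ 0.05274924 -0.16097542  0.06537561] 0.0010352579286559429
```

View pics/wrist20.png

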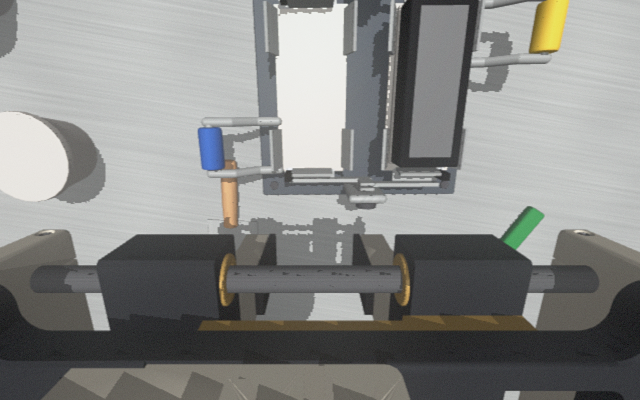

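View pics/s20.png

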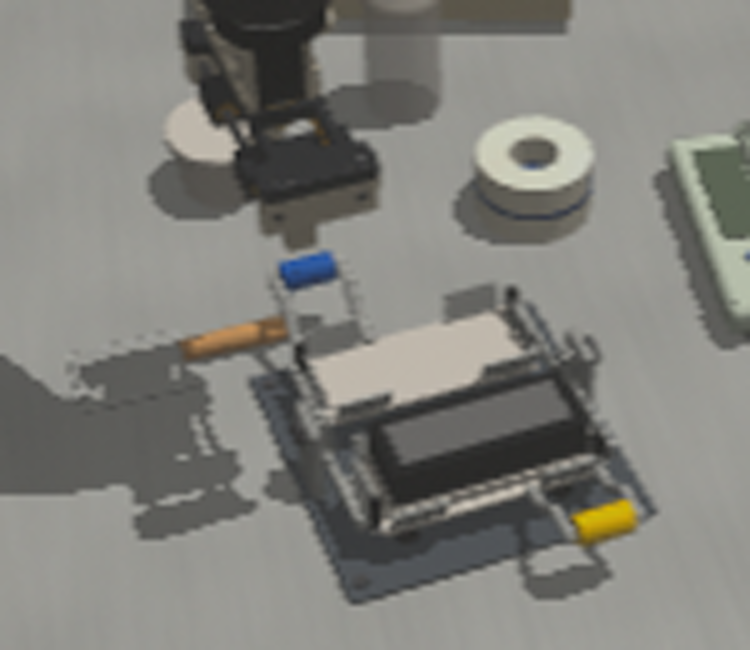

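View pics/c20.png

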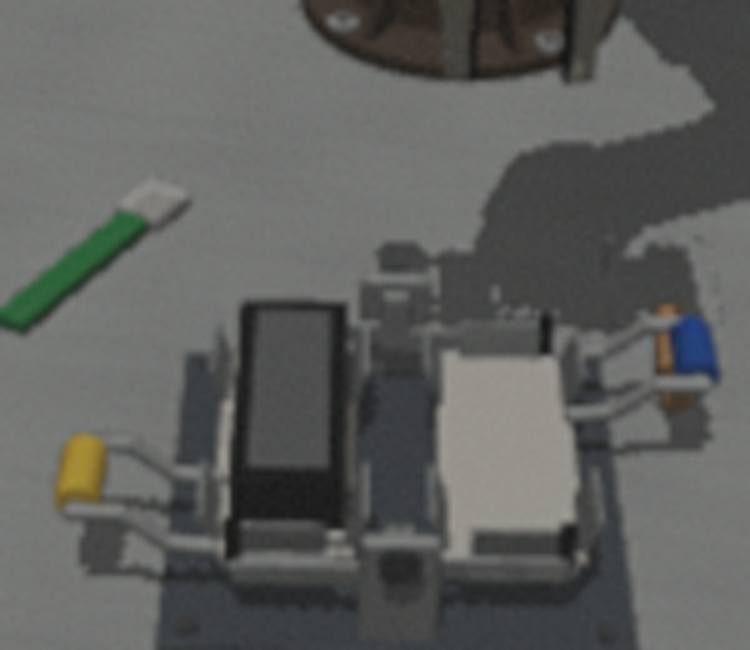

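```bash
python3 - <<'E'
from h import *
for u,v in((393,166),(456,166),(402,2),(478,2)): print(tocr(onz('wrist',u,v,.08)).round(3))
print(bot.close_job())
E
```

```text
[-0.07  -0.021  0.08 ]
[-0.07  -0.083  0.08 ]
[ 0.069 -0.019  0.08 ]
[ 0.069 -0.083  0.08 ]
the job is handed in; nothing more can be done
None
```

The job is done and handed in at about 33 s of the 72 s allowed. The pack lies upside down in the yellow leaf's nest, and both leaves are open and flat.

I laid the blue leaf flat, set the pack in its nest lid up and shut the yellow leaf on it. Then I swung the shut cradle over by the blue grip and folded the blue leaf back.

**Last checks:**
- **Leaves:** Both grips triangulated at about 65–66 mm high. That is roughly 6 mm over the nominal 60 mm, but the same reading came after I had pressed the blue leaf to its stop, so I took it as camera bias. In each flattening move the force jumped to 18–31 N at the expected height.
- **Pack:** The last pictures show the grey underside up, inside the nest guides. It measured about 0 mm along x and -51 mm across y, against a nest centre at -58 mm. That 7 mm is inside the 10 mm limit, but the margin is not well known. In an earlier view from another pose, the wrist camera read known cradle points about 5 mm off, and the nest allows the pack only a few mm of play.
- **Arm and bystanders:** The arm was clear of everything, with no force on the tool. I measured none of the bystanders again. In the final pictures, the things in view near the cradle looked unmoved; I did not recheck the check weight or lid stack.

**One deviation:** while folding the yellow leaf, the force reached 27 N near vertical because my arc was about 4 mm too low. I corrected it mid-swing.

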